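# Pull a spacer out of a gear housing with sprung tongs

## Robot

A 6-joint arm with a two-finger parallel gripper is mounted at the origin on the work surface. World frame = base frame: x ahead of the robot, y to its left, z up, the work surface at z = 0. Lengths are in m, angles in rad, forces in N, time in s.
With the tool pointing down it reaches from about 0.425 to 0.95 m from the base axis. Payload 3.5 kg.
Tool frame: the origin (TCP) lies at the very end of the fingers, on their centre line; the grasp point (between the pads) lies 19 mm behind it; z points along the fingers, y is the direction in which the jaws open and shut (so a half turn about z gives the same grasp; the last joint's range is limited). The gripper opens to 85 mm and grips with 20 to 120 N. Pads are 22 mm wide; open, the fingers measure 114 mm over their backs; the gripper's body (76 mm by 85 mm) begins 54 mm behind the grasp point. The pads swing forward as they close: fully open they stand 13 mm farther back than shut.
Start: joints at [1.011, 0.286, 1.577, -0, 1.279, -0.15], TCP at [0.269, 0.619, 0.231] pointing down, gripper open.
Joint ranges: [-2.77, 2.77], [-0.9, 2.22], [0.21, 2.48], [-1.53, 4.67], [0.24, 2.81], [-2.84, 2.84]. Speed limits (rad/s): [2.79, 2.79, 3.14, 3.14, 3.14, 3.14].

## Interface

Orientations are given as a unit quaternion [x, y, z, w].
In Python, from plant import get_state, read_camera, sign_off gives the robot as it stands.
- The arm moves only by the tool step_arm, never from a script. Its argument "targets" is a list that holds one entry, the list of rows, each a list of 5 numbers: the opening, from 0 (shut) to 1 (fully open), then the shift along the tool's x, y, z each as a share of 4 cm, from -1 to 1, then the turn about the tool's z as a share of 5 degrees, from -1 to 1. A call has 1 to 10 rows; each row shifts and turns the commanded pose from where the row before left it, along the tool's axes as they then stand; what a row does not reach is not made up. A row lasts 1/12 s, in which the tool goes at most 41.7 mm and 7.16 degrees, less where a joint would pass 70% of its speed; a pose out of reach is approached as far as the arm can. A call with a number of a shift or a turn outside -1 to 1 is refused whole. A call with a gripper value outside its range is refused whole. The fingers move at their own pace and stop on an object; "squeeze" is the grip in N (left out, the last holds). Time passes only in rows, so rows that do not move let the fingers close. It gives the time, the measured TCP pose, the force and the opening at its end, in the units of the state.
- get_state(): the state, without advancing time (a new reading comes with each control period).
- read_camera(name): name is "scene" or "top"; returns a dict with "pixels" (400x640x3 uint8, red, green, blue), "range_z" (400x640 float32, m along the optical axis (not along the pixel's ray), 0 where there is no reading), "mtx" (3x3 intrinsics, pixels), "k1" (the pictures are not rectified: a ray, as slopes to the right and down, at radius r is drawn at 1 + k1 r^2 times it, then the intrinsics apply), "rvec" (rotation vector, rad) and "tvec" (3), from world to camera coordinates, as OpenCV has them. Camera axes: x right, y down, z forward; pixel columns grow to the right and rows downward; lengths in m; the calibration is good to about 2 mm. A picture is of the moment at which its call begins.
- sign_off(): hands the job in, once; it reports no verdict.
The state is a dict: "time": time; "qpos": joint angles; "dq": joint speeds; "joint_efforts": joint torques, N m; "eef_pos": TCP position; "tcp_rot": TCP orientation; "contact_force": force on the tool from outside, world axes, zero at the start; "wrist_torque": the same for the moment, N m; "opening": opening from 0.0 (shut) to 1.0 (fully open).
Only numpy, scipy, OpenCV 4.12 (cv2) and the standard library are available. Lean on these libraries where they do the work, as an engineer would, in place of code of your own. Each camera call takes 0.05 s, during which the arm holds its last target.

## Task

With the sprung tongs, not the fingers, pull the brass spacer out of the deep pocket of the gear housing, where a spring clip holds it, without crushing it. Press it down the upright pin of the blade carrier, past the sprung ball, until it bears firmly on the shims at the bottom, but with no more than about 15 N. Then stand the tongs gently back in their wooden stand and let go; never force the tongs against anything, and leave the other things alone.

Things in the scene. Friction and masses are not known exactly. Their poses are not given: they have to be found in the camera images.
- tongs_grip (a point): middle of the red grip pads of the spring tongs (0.1 kg, upright, tips down, in the stand). z up; the two jaws slide together along y, parallel. Each pad is 20 mm wide (x), reaches 19 mm above and below this point; 48 mm over the pads' outer faces (y) when free. A red crosshead (24 x 28 mm in x, y) joins the jaws from 21 to 35 mm above this point
- tongs_tip (a point): midway between the tongs' two steel tips, 89 mm below tongs_grip, 6 mm above the tips' lower ends, same axes. Tips 10 mm wide (x), inner faces upright shallow V grooves 13 mm tall, 26 mm apart, 37 mm over the outsides when free (shrinking with the squeeze). 16 mm above the lower ends a ledge 3 mm inside the grooves comes over the spacer's top edge. Slim shanks rise 70 mm from the lower ends
- tongs: crosshead of the tongs with all that it carries; its origin is midway between the lower ends of the tips, 95 mm below tongs_grip, same axes
- stand_mouth (a point): centre of the well's mouth in the wooden tongs stand (fixed block 70 x 90 mm, 50 mm high), z up. The well is 15 mm (x) by 41 mm (y), 40 mm deep; the tongs stand on its floor, jaws sliding along its y
- stand: the wooden stand, origin under its centre
- pocket_mouth (a point): centre of the mouth of the deep pocket in the top of the fixed aluminium gear housing (70 x 100 mm, top 75 mm above the bench), z up. The pocket is 20 mm (x) by 40 mm (y), 60 mm deep, with upright walls
- pocket_floor (a point): centre of the pocket's floor, 15 mm above the bench, same axes
- housing: the gear housing, origin under its centre; with a small dark clip (8 mm wide in y, 10 mm tall, at the spacer's mid-height) sprung with about 5 N that presses the spacer towards -x against the pocket wall, so that it takes some 5 to 8 N to pull it up the first 15 mm
- spacer_mid (a point): centre of the loose brass spacer, an upright round sleeve 16 mm outside diameter, 9 mm bore, 16 mm tall, 18 g. It stands on the pocket's floor near the middle of the pocket's length (y), about 2 mm towards -x. z is its bore's axis. Its thin wall is crushed if each tip squeezes it with more than about 40 N (48 N at each grip pad)
- spacer: the same spacer, origin at the centre of its lower end
- pin_base (a point): centre of the top of the round steel seat (14 mm wide, 6 mm high) on the fixed grey blade carrier plate (60 x 130 x 10 mm), 16 mm above the bench, z up. From it a pin 7 mm in diameter rises 25 mm (last 1.5 mm chamfered). A sprung brass ball, 10 to 19 mm above the seat, stands 2 mm proud of the pin on its +x side; a sleeve is pushed past it with 4 to 10 N
- carrier: the blade carrier, origin under its centre. On its seat, round the pin, lies a stack of brass shims 1 to 9 mm thick (different each time, not measured): the spacer is home when it bears on the shims, which is felt as the force rising beyond that of the ball. Their surface is rigid and marks above about 20 N
- wrench: loose wrench, 150 mm, bystander
- screwdriver: loose yellow screwdriver, 160 mm, bystander
- oil_can: green can 110 mm tall, bystander
- nut_jar: jar 90 mm tall, bystander
- steel_collar: bare steel collar 32 mm wide, lying on the bench, bystander
- jaw_left (a joint): how far the tongs' left (+y) jaw is squeezed in from its free place, m, 0 to 0.008. Its spring starts to yield at 4 N, then 1 mm per further 1 N. An outer width over the pads of 44 to 46 mm holds the tongs with the tips open; the spacer is gripped at about 39 mm, where the springs take 8.5 N of the grip on each pad
- jaw_right (a joint): the same for the right (-y) jaw
There are look-alikes about, which are no part of the job. What is meant by the tongs is not purple, and is the larger of those in its own colour.

How it is judged:
By the outcome, as a careful person would: the job done as asked, in the order asked, and still so for the second after the job is handed in, with the robot touching nothing.
It also fails if it takes over 64 s, if anything falls off the work surface, if the arm or the gripper's body presses on something with over 40 N, if the wrist force passes 120 N, or if a joint passes its speed limit or range.

## Working session

There is one attempt and no reset: what is moved stays moved. The work goes in short steps, Python scripts to look and compute and a tool call to move; the robot and the scene stay as the last step left them, time stands still between calls to the robot, and variables do not carry over. Pictures are saved under pics/ and viewed, and the job is handed in when it is done.

Besides the shell and the picture viewer there is one more tool, called after "Request:" as a command line: name --argument value ..., lists and objects as JSON in quotes. step_arm: Moves the arm, as the interface text tells. Shift numbers are shares of 4 cm and turn numbers shares of 5 degrees, none past 1 either way. Its arguments: {"type":"object","properties":{"targets":{"type":"array"},"squeeze":{"type":"number"}},"required":["targets"]}

```bash
ls; mkdir -p pics; python3 - <<'E'
from plant import *
import cv2,numpy as np
s=get_state();print({k:np.round(v,3) for k,v in s.items()})
for n in("scene","top"):
    c=read_camera(n);cv2.imwrite(f"pics/{n}0.png",c["pixels"][:,:,::-1]);np.savez(f"{n}0.npz",**c)
    print(n,c["mtx"],c["k1"],c["rvec"],c["tvec"])
E
```

```text
pics
{'time': np.float64(0.0), 'qpos': array([ 1.011,  0.287,  1.578,  0.   ,  1.279, -0.15 ]), 'dq': array([-0.   , -0.   , -0.002, -0.002,  0.   ,  0.001]), 'joint_efforts': array([ 0.0000e+00, -4.0598e+01, -2.9263e+01, -0.0000e+00,  6.0000e-03,
       -0.0000e+00]), 'eef_pos': array([0.269, 0.619, 0.23 ]), 'tcp_rot': array([ 0.203,  0.979, -0.001, -0.   ]), 'contact_force': array([-0.067,  0.345, -0.836]), 'wrist_torque': array([-0.011,  0.037, -0.028]), 'opening': np.float64(0.999)}
scene [[469.70698251   0.         323.03552204]
 [  0.         469.70698251 200.37626462]
 [  0.           0.           1.        ]] -0.0416928766249747 [ 2.17209059  0.94227285 -0.40770773] [-0.39140582 -0.22591302  1.32131216]
top [[437.45329658   0.         320.97345786]
 [  0.         437.45329658 198.19141177]
 [  0.           0.           1.        ]] -0.010959007715724995 [ 2.15320595 -2.10639016  0.15785044] [-0.01098037  0.59406472  0.83868523]
```

View pics/scene0.png

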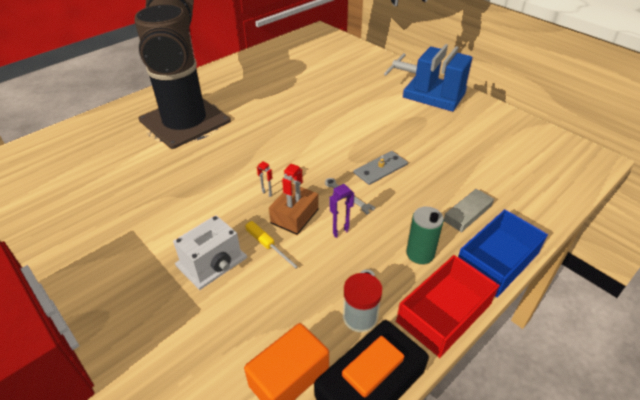

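View pics/top0.png

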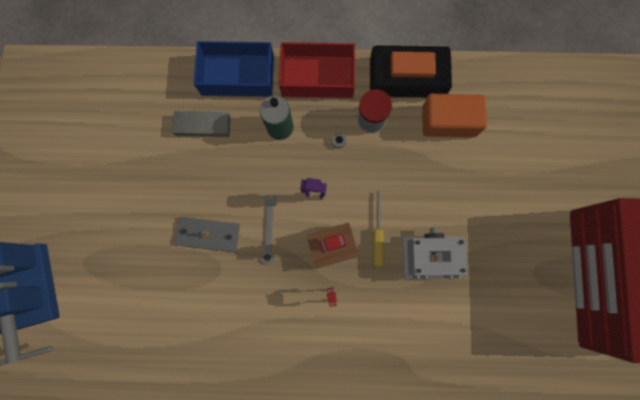

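```bash
cat > h.py <<'E'
import numpy as np,cv2
from plant import *
def load(n,i): return dict(np.load(f"{n}{i}.npz"))
def grab(n,i):
    c=read_camera(n);np.savez(f"{n}{i}.npz",**c);return c
def K(c): return c["mtx"],np.array([float(c["k1"]),0,0,0,0])
def ray(c,uv):
    uv=np.asarray(uv,float).reshape(-1,1,2);m,d=K(c)
    p=cv2.undistortPointsIter(uv,m,d,None,None,(3,50,1e-10)).reshape(-1,2)
    R=cv2.Rodrigues(c["rvec"])[0];D=np.c_[p,np.ones(len(p))]@R;C=-R.T@c["tvec"].ravel();return C,D
def onz(c,uv,z):
    C,D=ray(c,uv);t=(z-C[2])/D[:,2];return C+D*t[:,None]
def proj(c,P):
    m,d=K(c);return cv2.projectPoints(np.asarray(P,float).reshape(-1,1,3),c["rvec"],c["tvec"],m,d)[0].reshape(-1,2)
def cloud(c,box):
    u0,v0,u1,v1=box;uu,vv=np.meshgrid(np.arange(u0,u1),np.arange(v0,v1))
    uv=np.c_[uu.ravel(),vv.ravel()];C,D=ray(c,uv);z=c["range_z"][v0:v1,u0:u1].ravel()
    P=C+D*z[:,None];P[z==0]=np.nan;return uv,P
def crop(c,box,s,name):
    u0,v0,u1,v1=box;im=cv2.resize(c["pixels"][v0:v1,u0:u1,::-1],None,fx=s,fy=s,interpolation=cv2.INTER_CUBIC);cv2.imwrite(f"pics/{name}.png",im)
E
python3 - <<'E'
from h import *
a=load("top",0);b=load("scene",0)
crop(a,(160,170,480,310),2.5,"t1");crop(b,(170,140,420,290),3.2,"s1")
print(-cv2.Rodrigues(a["rvec"])[0].T@a["tvec"].ravel(),-cv2.Rodrigues(b["rvec"])[0].T@b["tvec"].ravel())
for uv,z in(((333,243),.1),((436,257),.075),((205,234),.01),((331,296),.05)): print(uv,onz(a,uv,z))
E
```

```text
[ 0.45073664 -0.01246812  0.92363813] [ 1.08221275 -0.47217012  0.74563529]
(333, 243) [[ 0.50100278 -0.02330157  0.1       ]]
(436, 257) [[ 0.48008242 -0.22170335  0.075     ]]
(205, 234) [[0.51926788 0.24418559 0.01      ]]
(331, 296) [[ 0.40079699 -0.02198224  0.05      ]]
```

View pics/t1.png

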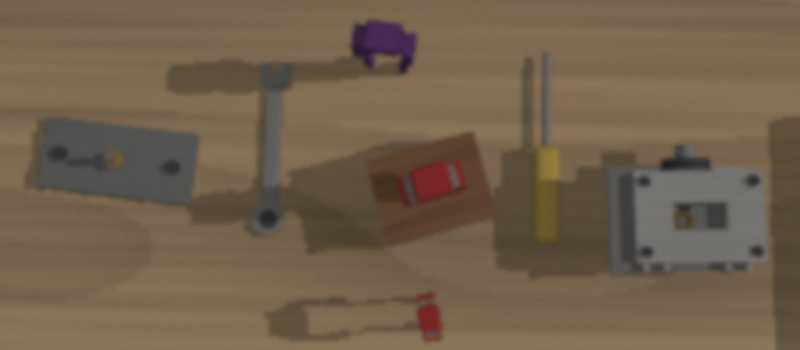

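View pics/s1.png

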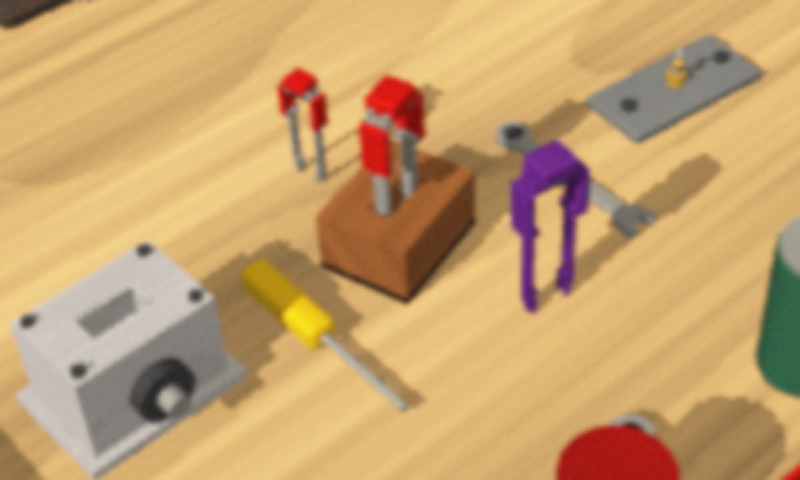

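```bash
cat > m.py <<'E'
from h import *
def rect(P,name):
    r=cv2.minAreaRect(np.float32(P[:,:2]*1000));print(name,len(P),"c",np.round(r[0],1),"size",np.round(r[1],1),"ang",round(r[2],1),"zmed",np.round(np.nanmedian(P[:,2])*1000,1))
for n in("top","scene"):
    c=load(n,0);H=cv2.cvtColor(c["pixels"],cv2.COLOR_RGB2HSV).astype(int)
    uv,P=cloud(c,(0,0,640,400));x,y,z=P.T;hs=H.reshape(-1,3)
    red=((hs[:,0]<6)|(hs[:,0]>174))&(hs[:,1]>140)
    def reg(x0,x1,y0,y1): return (x>x0)&(x<x1)&(y>y0)&(y<y1)
    S=reg(.43,.57,-.1,.05);Hs=reg(.4,.56,-.3,-.15);Cc=reg(.44,.6,.15,.33)
    print(n)
    for nm,m in (("standtop",S&(abs(z-.05)<.006)),("cross",S&red&(z>.132)),("redall",S&red&(z>.08)),("housetop",Hs&(abs(z-.075)<.005)),("carrier",Cc&(z>.006)&(z<.014)),("pin",Cc&(z>.018)),("smallred",reg(.35,.45,-.06,.02)&red)):
        if m.sum()>3: rect(P[m],nm)
E
python3 m.py
```

```text
top
standtop 1266 c [499.9 -21. ] size [70.1 90. ] ang 17.1 zmed 50.4
cross 191 c [500.1 -21.3] size [23.7 26.3] ang 16.5 zmed 140.4
redall 230 c [500. -21.] size [23.7 46.7] ang 16.5 zmed 140.0
housetop 1699 c [ 481.6 -228.3] size [ 69.3 102. ] ang 2.5 zmed 75.6
carrier 1661 c [509.8 243.6] size [135.2  79.2] ang 84.6 zmed 10.2
pin 38 c [518.3 239. ] size [ 9.4 13.2] ang 60.1 zmed 25.1
smallred 84 c [405.4 -22. ] size [24.7 15.8] ang 10.7 zmed 92.3
scene
standtop 837 c [503.1 -19.3] size [72.8 92.6] ang 16.4 zmed 49.7
cross 127 c [503.9 -20.8] size [24.2 26.7] ang 20.6 zmed 139.0
redall 332 c [504.3 -21.5] size [24.1 46.7] ang 21.7 zmed 122.4
housetop 1388 c [ 484.  -226.9] size [ 73.8 102.2] ang 2.1 zmed 74.8
carrier 777 c [521.6 242.8] size [131.8  63.6] ang 85.8 zmed 9.8
pin 39 c [522.3 240.8] size [14.1 13. ] ang 64.7 zmed 23.9
smallred 116 c [405.2 -22. ] size [32.8 15.5] ang 11.5 zmed 80.3
```

```bash
cat >> h.py <<'E'
from scipy.spatial.transform import Rotation as Ro
def info(tgt=None,yaw=None):
    s=get_state();R=Ro.from_quat(s["tcp_rot"]).as_matrix();p=np.array(s["eef_pos"])
    ya=np.degrees(np.arctan2(R[1,1],R[0,1]))
    print("t %.2f tcp"%s["time"],np.round(p*1000,1),"yaw_y %.2f"%ya,"tilt",np.round(np.degrees(np.arcsin(R[:2,2])),2),"F",np.round(s["contact_force"],1),"M",np.round(s["wrist_torque"],2),"op %.3f"%s["opening"],"q6 %.2f"%s["qpos"][5])
    if tgt is not None:
        print("shift in tool axes, units of 4cm:",np.round(R.T@(np.array(tgt)-p)/.04,3),"world mm",np.round((np.array(tgt)-p)*1000,1))
        if yaw is not None: print("turn units",round(-((yaw-ya+90)%180-90)/5,3))
    return s
E
python3 -c "
from h import *
info((.501,-.021,.23),107.1)"
```

```text
t 0.10 tcp [268.6 618.6 230. ] yaw_y 66.52 tilt [-0.07 -0.11] F [0.2 0.4 0.8] M [ 0.02 -0.    0.04] op 1.001 q6 -0.15
shift in tool axes, units of 4cm: [-11.7   -12.351   0.024] world mm [ 232.4 -639.6   -0. ]
turn units -8.116
```

Request:
step_arm --targets '[[[1,0,0,0,-1],[1,0,0,0,-1],[1,0,0,0,-1],[1,0,0,0,-1],[1,0,0,0,-1],[1,0,0,0,-1],[1,0,0,0,-1],[1,0,0,0,-1],[0.85,0,0,0,-0.1]]]' --squeeze 20

```text
time: 0.85
eef_pos: [0.2687, 0.6188, 0.2305]
tcp_rot: [-0.149, 0.989, -0.001, -0.0]
contact_force: [-0.5, -0.2, 0.3]
opening: 0.88
```

```bash
python3 -c "
from h import *
info((.501,-.021,.23),107.1)"
```

```text
t 0.85 tcp [268.7 618.8 230.5] yaw_y 107.13 tilt [-0.04 -0.07] F [-0.5 -0.2  0.3] M [-0.02  0.02  0.  ] op 0.880 q6 -0.86
shift in tool axes, units of 4cm: [ -0.84  -16.996   0.027] world mm [ 2.323e+02 -6.398e+02 -5.000e-01]
turn units 0.005
```

Request:
step_arm --targets '[[[0.85,-0.05,-0.5,0,0],[0.85,-0.05,-0.9,0,0],[0.85,-0.05,-0.9,0,0],[0.85,-0.05,-0.9,0,0],[0.85,-0.05,-0.9,0,0],[0.85,-0.05,-0.9,0,0],[0.85,-0.05,-0.9,0,0],[0.85,-0.05,-0.9,0,0],[0.85,-0.04,-0.9,0,0],[0.85,-0.04,-0.9,0,0]]]'

```text
time: 1.68
eef_pos: [0.388, 0.2941, 0.2311]
tcp_rot: [-0.147, 0.989, -0.0, -0.0]
contact_force: [0.3, -0.5, 0.7]
opening: 0.852
```

Request:
step_arm --targets '[[[0.85,-0.05,-0.9,0,0],[0.85,-0.05,-0.9,0,0],[0.85,-0.05,-0.9,0,0],[0.85,-0.05,-0.9,0,0],[0.85,-0.05,-0.9,0,0],[0.85,-0.05,-0.9,0,0],[0.85,-0.05,-0.9,0,0],[0.85,-0.05,-0.9,0,0],[0.85,0,-0.5,0,0],[0.85,0,0,0,0]]]'

```text
time: 2.52
eef_pos: [0.4942, 0.0025, 0.2312]
tcp_rot: [-0.145, 0.989, -0.001, -0.0]
contact_force: [-0.3, 0.2, 1.2]
opening: 0.851
```

```bash
python3 -c "
from h import *
info((.501,-.021,.086),107.1)
for n in('top','scene'):
  c=grab(n,1);crop(c,(240,170,440,310) if n=='top' else (170,80,420,260),3.2 if n=='scene' else 4,n+'1')
"
```

```text
t 2.52 tcp [494.2   2.5 231.2] yaw_y 106.64 tilt [ 0.   -0.07] F [-0.3  0.2  1.2] M [-0.    0.02 -0.04] op 0.851 q6 -2.06
shift in tool axes, units of 4cm: [ 0.005 -0.608  3.63 ] world mm [   6.8  -23.5 -145.2]
turn units -0.093
```

Request:
step_arm --targets '[[[0.85,0,-0.3,0,-0.09],[0.85,0,-0.31,0.2,0],[0.85,0,0,0.2,0]]]'

```text
time: 2.87
eef_pos: [0.5012, -0.0177, 0.2152]
tcp_rot: [-0.152, 0.988, -0.001, 0.001]
contact_force: [0.1, 0.2, -0.5]
opening: 0.848
```

```bash
python3 -c "
from h import *
info((.501,-.021,.086),107.1)
for n in('top','scene'):
  c=grab(n,2);crop(c,(240,170,440,310) if n=='top' else (170,20,420,260),2.5 if n=='scene' else 4,n+'2')
"
```

```text
t 2.87 tcp [501.2 -17.7 215.2] yaw_y 107.44 tilt [ 0.09 -0.05] F [ 0.1  0.2 -0.5] M [-0.01  0.03 -0.03] op 0.848 q6 -2.11
shift in tool axes, units of 4cm: [ 0.033 -0.072  3.231] world mm [  -0.2   -3.3 -129.2]
turn units 0.068
```

View pics/scene2.png

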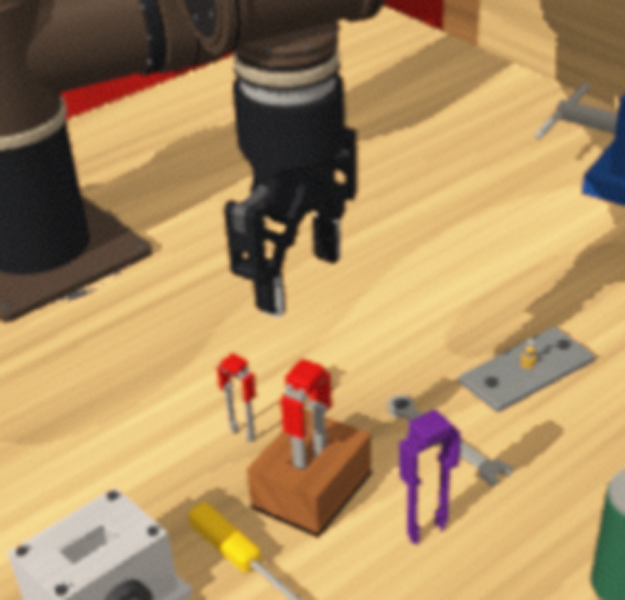

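View pics/top2.png

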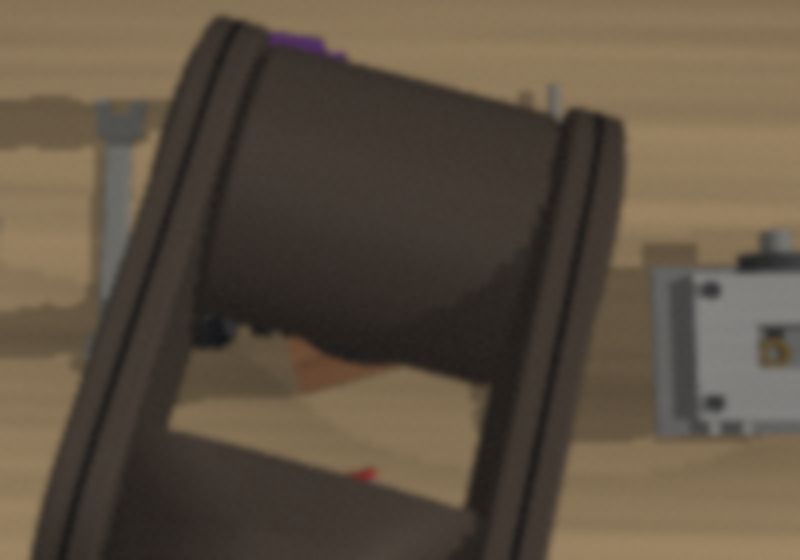

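```bash
python3 -c "
from h import *
c=load('scene',2);uv,P=cloud(c,(200,60,340,170));s=get_state();R=Ro.from_quat(s['tcp_rot']).as_matrix()
T=(P-s['eef_pos'])@R*1000
for z0 in(-40,-30,-25,-20,-15,-10,-5,0,5):
  for sg in(1,-1):
    m=(T[:,2]>z0)&(T[:,2]<z0+5)&(abs(T[:,0])<40)&(T[:,1]*sg>0)&(abs(T[:,1])<70)
    if m.sum()>2: t=T[m];print(z0,sg,m.sum(),'x',np.round(np.percentile(t[:,0],[2,50,98]),1),'y',np.round(np.percentile(t[:,1],[2,50,98]),1))
"
```

```text
-40 1 25 x [-12.3  -3.7   9.9] y [34.  36.4 42.3]
-40 -1 26 x [-12.4  -6.9   4.9] y [-51.9 -48.6 -38.9]
-30 1 25 x [-12.1  -3.7   9.2] y [33.8 36.3 41.8]
-30 -1 29 x [-13.   -7.1   5.3] y [-51.5 -49.3 -40.9]
-25 1 24 x [-12.   -2.6  10.7] y [33.  36.  40.6]
-25 -1 29 x [-12.1  -6.6   5.2] y [-51.2 -48.4 -37.1]
-20 1 28 x [-12.6  -4.7   7.7] y [33.5 36.1 41.7]
-20 -1 23 x [-12.3  -8.9   3.7] y [-51.3 -46.7 -37.1]
-15 1 20 x [-12.5  -0.6   9.1] y [34.9 36.2 38.5]
-15 -1 10 x [-12.6  -8.9  -0.2] y [-47.9 -43.4 -38.4]
-10 1 7 x [-8.6 -3.2  5.7] y [35.5 36.2 37.5]
-10 -1 4 x [-4.   1.8  8.3] y [-44.  -43.1 -41.5]
```

Request:
step_arm --targets '[[[0.85,0,-0.07,0.4,0.06],[0.85,0,0,0.6,0],[0.85,0,0,0.6,0],[0.85,0,0,0.5,0],[0.85,0,0,0.4,0],[0.85,0,0,0.3,0],[0.8,0,0,0.2,0],[0.7,0,0,0,0],[0.7,0,0,0,0]]]'

```text
time: 3.72
eef_pos: [0.5016, -0.0198, 0.0955]
tcp_rot: [-0.149, 0.989, 0.0, -0.0]
contact_force: [-0.4, 0.3, 0.4]
opening: 0.696
```

```bash
python3 -c "
from h import *
s=info((.502,-.021,.084),107.1)
c=grab('scene',3);crop(c,(200,80,400,240),4,'scene3')
"
```

```text
t 3.72 tcp [501.6 -19.8  95.5] yaw_y 107.19 tilt [-0.  0.] F [-0.4  0.3  0.4] M [ 0.03 -0.03  0.  ] op 0.696 q6 -2.11
shift in tool axes, units of 4cm: [-0.    -0.033  0.287] world mm [  0.4  -1.2 -11.5]
turn units 0.017
```

View pics/scene3.png

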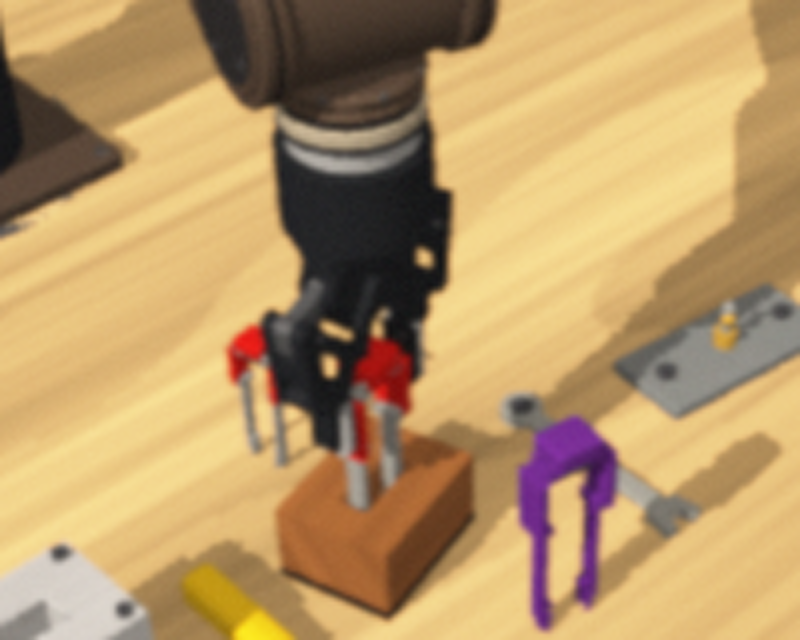

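Request:
step_arm --targets '[[[0.65,0,-0.03,0.15,0],[0.62,0,0,0.13,0],[0.6,0,0,0,0],[0.58,0,0,0,0],[0.57,0,0,0,0],[0.57,0,0,0,0]]]'

```text
time: 4.27
eef_pos: [0.502, -0.0212, 0.0843]
tcp_rot: [-0.149, 0.989, -0.0, 0.0]
contact_force: [1.3, 0.3, 0.5]
opening: 0.567
```

```bash
python3 -c "
from h import *
s=info((.502,-.021,.084),107.1)
c=grab('scene',4)
uv,P=cloud(c,(200,80,400,240));R=Ro.from_quat(s['tcp_rot']).as_matrix()
T=(P-s['eef_pos'])@R*1000
H=cv2.cvtColor(c['pixels'],cv2.COLOR_RGB2HSV).astype(int)[80:240,200:400].reshape(-1,3)
red=((H[:,0]<6)|(H[:,0]>174))&(H[:,1]>140)
near=(abs(T[:,0])<30)&(abs(T[:,1])<60)&(T[:,2]<5)&(T[:,2]>-60)
dark=(H[:,2]<60)
for nm,m in(('red',red&near),('dark',dark&near&(T[:,2]>-25))):
  t=T[m];print(nm,m.sum(),[np.round(np.percentile(t[:,i],[1,10,50,90,99]),1) for i in range(3)])
  if nm=='dark':
   for sg in(1,-1):
    q=t[t[:,1]*sg>0];print(sg,len(q),np.round(np.percentile(q,[2,50,98],axis=0),1))
"
```

```text
t 4.27 tcp [502.  -21.2  84.3] yaw_y 107.17 tilt [ 0.02 -0.  ] F [1.3 0.3 0.5] M [ 0.04  0.01 -0.02] op 0.567 q6 -2.11
shift in tool axes, units of 4cm: [-0.003  0.005  0.007] world mm [ 0.   0.2 -0.3]
turn units 0.013
red 149 [array([-14.1, -12.7,  -9.6,   0.8,   6.8]), array([-25.4, -14.3,  10.5,  20.2,  25.4]), array([-57.2, -55.5, -41.7, -12.8,  -8.5])]
dark 24 [array([-7.7, -7.2, -2.1,  3.3,  3.9]), array([-39.9, -39.2, -37.3, -35.8, -35.4]), array([-24.9, -24.4, -20.1, -15.2, -14.8])]Traceback (most recent call last):
  File "<string>", line 15, in <module>
    q=t[t[:,1]*sg>0];print(sg,len(q),np.round(np.percentile(q,[2,50,98],axis=0),1))
                                              ~~~~~~~~~~~~~^^^^^^^^^^^^^^^^^^^^
    return _quantile_unchecked(
        a, q, axis, out, overwrite_input, method, keepdims, weights)
    return _ureduce(a,
                    func=_quantile_ureduce_func,
    ...<5 lines>...
                    overwrite_input=overwrite_input,
                    method=method)
    r = func(a, **kwargs)
    result = _quantile(arr,
                       quantiles=q,
    ...<2 lines>...
                       out=out,
                       weights=wgt)
    slices_having_nans = np.isnan(arr[-1, ...])
                                  ~~~^^^^^^^^^
IndexError: index -1 is out of bounds for axis 0 with size 0
```

Request:
step_arm --targets '[[[0.56,0,0,0,0],[0.55,0,0,0,0],[0.545,0,0,0,0],[0.54,0,0,0,0],[0.535,0,0,0,0],[0.53,0,0,0,0],[0.53,0,0,0,0],[0.53,0,0,0,0]]]'

```text
time: 4.98
eef_pos: [0.5021, -0.0211, 0.0844]
tcp_rot: [-0.149, 0.989, -0.0, 0.0]
contact_force: [0.2, 1.0, 2.7]
opening: 0.532
```

```bash
python3 -c "
from h import *
s=info((.502,-.021,.084),107.1);print(np.round(s['joint_efforts'],2))
"
```

```text
t 4.98 tcp [502.1 -21.1  84.4] yaw_y 107.17 tilt [ 0.03 -0.  ] F [0.2 1.  2.7] M [ 0.15  0.09 -0.01] op 0.532 q6 -2.11
shift in tool axes, units of 4cm: [0.    0.004 0.01 ] world mm [-0.1  0.1 -0.4]
turn units 0.014
[ -0.39 -26.68 -23.64  -0.15  -0.14  -0.  ]
```

Request:
step_arm --targets '[[[0.53,0,0,-0.05,0],[0.53,0,0,-0.1,0],[0.53,0,0,-0.2,0],[0.53,0,0,-0.25,0],[0.53,0,0,-0.25,0],[0.53,0,0,-0.35,0],[0.53,0,0,-0.5,0],[0.53,0,0,-0.5,0],[0.53,0,0,-0.4,0],[0.53,0,0,0,0]]]'

```text
time: 5.82
eef_pos: [0.5045, -0.0218, 0.1935]
tcp_rot: [-0.149, 0.989, -0.002, 0.004]
contact_force: [0.7, 0.0, -0.3]
opening: 0.529
```

```bash
python3 -c "
from h import *
s=info((.4825,-.2275,.19),92.3)
c=grab('scene',5);crop(c,(200,60,400,220),4,'scene5')
"
```

```text
t 5.82 tcp [504.5 -21.8 193.5] yaw_y 107.18 tilt [ 0.53 -0.14] F [ 0.7  0.  -0.3] M [ 0.   -0.06  0.03] op 0.529 q6 -2.11
shift in tool axes, units of 4cm: [ 2.045 -4.751  0.095] world mm [ -22.  -205.7   -3.5]
turn units 2.975
```

View pics/scene5.png

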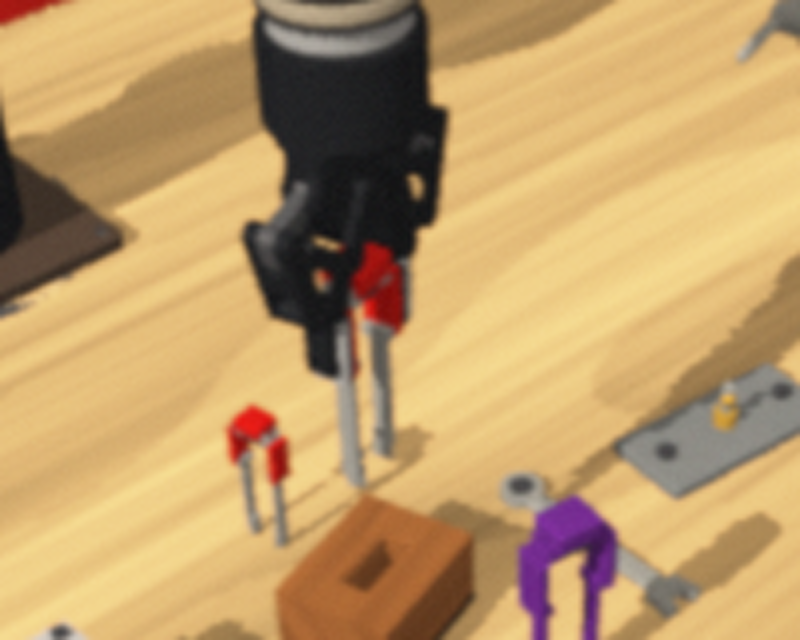

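```bash
python3 - <<'E'
from h import *
a=load("top",0);b=load("scene",0)
crop(a,(395,220,480,290),9,"th");crop(b,(165,205,255,290),8,"sh")
crop(a,(165,205,250,265),9,"tc");crop(b,(345,140,415,190),10,"sc")
for c,box,n in((a,(395,220,480,290),'top'),(b,(165,205,255,290),'scene')):
    uv,P=cloud(c,box);x,y,z=P.T
    cen=np.array([.4816,-.2283]) if n=='top' else np.array([.484,-.2269])
    # pixels whose ray hits top plane within 30x40mm of centre but depth is below
    Q=onz(c,uv,.0755 if n=='top' else .0748)
    m=(abs(Q[:,0]-cen[0])<.02)&(abs(Q[:,1]-cen[1])<.03)&(z<.068)
    r=cv2.minAreaRect(np.float32(Q[m,:2]*1000));print(n,m.sum(),r)
    g=uv[m&(z<.045)];print(np.c_[g,P[m&(z<.045)]*1000][:60].round(0) if 0 else '', np.nanmin(z[m]))
E
```

```text
top 205 ((481.1557922363281, -227.37051391601562), (17.129493713378906, 39.00701141357422), 1.249954342842102)
 0.01158662561826218
scene 112 ((486.2958984375, -228.44241333007812), (16.906644821166992, 36.85397720336914), 1.7623518705368042)
 0.04994129588036189
```

View pics/th.png

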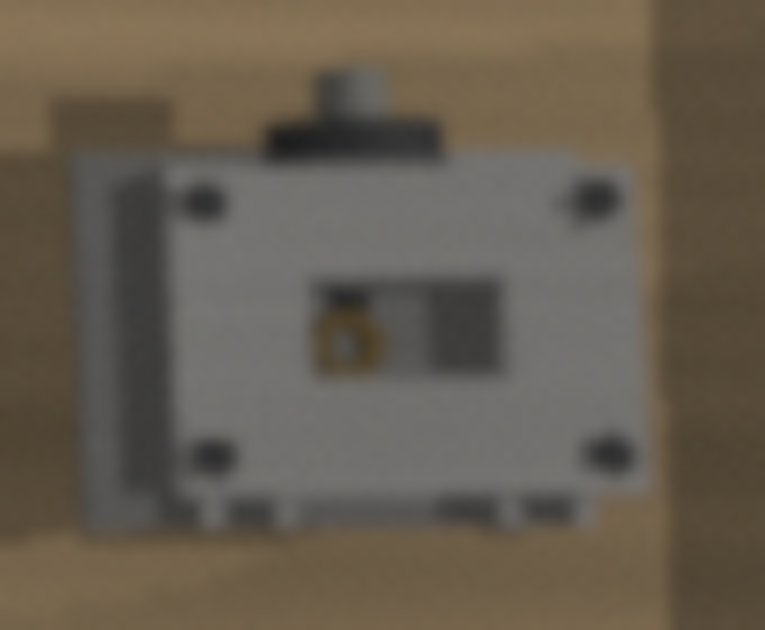

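View pics/tc.png

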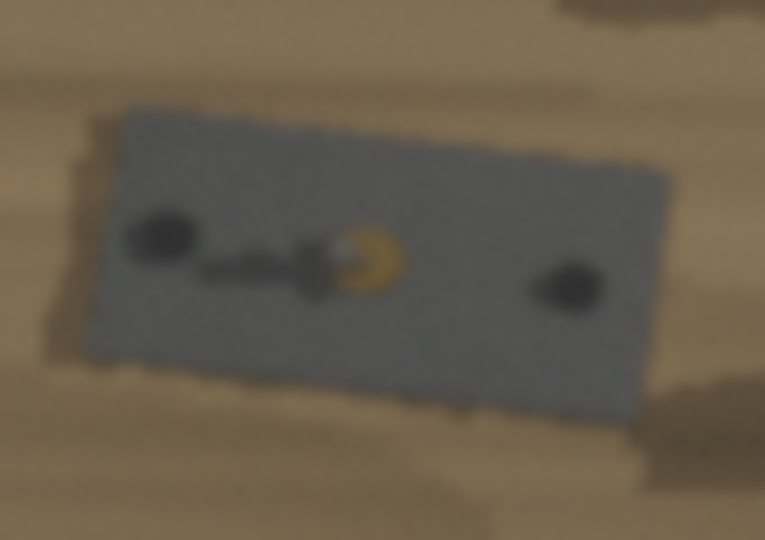

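View pics/sc.png

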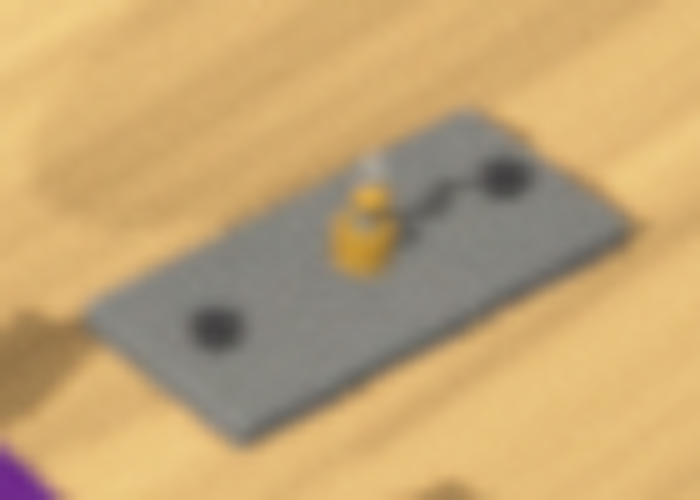

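```bash
python3 - <<'E'
from h import *
a=load("top",0);b=load("scene",0)
def f(u0,v0,s,x,y): return (u0+(x+.5)/s-.5,v0+(y+.5)/s-.5)
print("mouth",onz(a,f(395,220,9,406,326),.075)*1000,"spacer",onz(a,f(395,220,9,349,345),.031)*1000)
print("floor/wall L corner", onz(a,f(395,220,9,430,320),.015)*1000)
# shims
print("shim ring",onz(a,f(165,205,9,368,262),.023)*1000,"pin top",onz(a,f(165,205,9,346,250),.041)*1000)
print("scene pin top",onz(b,f(345,140,10,374,155),.041)*1000)
for c,n in((a,'t'),(b,'s')):
    uv,P=cloud(c,(190,220,225,250) if n=='t' else (372,150,392,172));m=P[:,2]>.0165
    H=cv2.cvtColor(c['pixels'],cv2.COLOR_RGB2HSV)
    for (u,v),p in zip(uv[m],P[m]): print(n,u,v,(p*1000).round(0),H[v,u])
for c,n in((a,'t'),(b,'s')):
    H=cv2.cvtColor(c['pixels'],cv2.COLOR_RGB2HSV).astype(int)
    uv,P=cloud(c,(165,205,250,265) if n=='t' else (345,140,415,190));hh=H[uv[:,1],uv[:,0]]
    m=(hh[:,1]<70)&(abs(P[:,2]-.01)<.003)
    r=cv2.minAreaRect(np.float32(P[m,:2]*1000));print(n,m.sum(),r)
E
```

```text
mouth [[ 482.56493766 -228.77189333   75.        ]] spacer [[ 479.70597904 -227.14824265   31.        ]]
floor/wall L corner [[ 486.2956999  -249.56348297   15.        ]]
shim ring [[519.00201978 239.65554309  23.        ]] pin top [[520.22682503 239.77420491  41.        ]]
scene pin top [[520.33456032 245.27572509  41.        ]]
t 203 231 [523. 241.  36.] [18 54 94]
t 204 231 [524. 240.  34.] [ 19  84 100]
t 205 231 [524. 238.  33.] [ 19 104 103]
t 206 231 [525. 240.  20.] [ 19 110 104]
t 207 231 [525. 237.  24.] [ 19 109 103]
t 208 231 [525. 236.  17.] [19 85 96]
t 202 232 [521. 242.  41.] [21 20 88]
t 203 232 [521. 240.  41.] [20 33 93]
t 204 232 [521. 238.  41.] [19 64 95]
t 205 232 [521. 237.  35.] [ 19  98 101]
t 206 232 [522. 236.  32.] [ 19 117 105]
t 207 232 [523. 238.  18.] [ 20 120 108]
t 208 232 [523. 236.  19.] [ 19 115 104]
t 209 232 [523. 234.  17.] [19 77 93]
t 202 233 [519. 242.  40.] [20 18 83]
t 203 233 [519. 239.  43.] [20 27 86]
t 204 233 [519. 238.  39.] [20 52 88]
t 205 233 [519. 237.  35.] [19 82 96]
t 206 233 [520. 237.  29.] [ 20 101 101]
t 207 233 [521. 238
[... 2121 characters left out ...]
163 [521. 237.  21.] [ 19 164 194]
s 380 163 [521. 240.  19.] [ 20 152 194]
s 381 163 [523. 241.  20.] [ 20 143 185]
s 382 163 [525. 242.  21.] [ 20 152 180]
s 383 163 [526. 246.  19.] [ 19 159 167]
s 378 164 [520. 234.  19.] [ 18 128 172]
s 379 164 [522. 236.  19.] [ 20 174 193]
s 380 164 [524. 237.  20.] [ 20 181 199]
s 381 164 [527. 237.  22.] [ 20 178 193]
s 382 164 [527. 241.  20.] [ 20 177 182]
s 379 165 [525. 232.  20.] [ 20 170 191]
s 380 165 [525. 236.  18.] [ 20 182 196]
t 1549 ((519.2188110351562, 240.31524658203125), (130.42837524414062, 59.91797637939453), 84.27984619140625)
s 706 ((522.44677734375, 242.68533325195312), (131.73309326171875, 62.01325988769531), 85.69449615478516)
```

```bash
cat > tong.py <<'E'
from h import *
import sys
def tong(i,box):
    c=grab('scene',i);s=get_state();R=Ro.from_quat(s['tcp_rot']).as_matrix();p=np.array(s['eef_pos'])
    uv,P=cloud(c,box);T=(P-p)@R*1000
    print("tcp",np.round(p*1000,1))
    near=(abs(T[:,0])<20)&(abs(T[:,1])<32)
    for z0 in range(0,80,8):
        for sg in(1,-1):
            m=near&(T[:,2]>z0)&(T[:,2]<=z0+8)&(T[:,1]*sg>0)
            if m.sum()>2: t=T[m];print(z0,sg,m.sum(),'x',np.round(np.percentile(t[:,0],[5,50,95]),1),'y',np.round(np.percentile(t[:,1],[5,50,95]),1),'z',round(t[:,2].max(),1))
    return c
if __name__=="__main__": tong(sys.argv[1],tuple(map(int,sys.argv[2:6])))
E
python3 tong.py 6 200 60 400 190
```

```text
tcp [502.3 -21.3 189.2]
0 1 20 x [-6.5 -2.9  3.9] y [11.3 13.5 15.8] z 8.0
0 -1 6 x [-7.2 -5.4 -2.9] y [-19.2 -18.1 -17.2] z 7.6
8 1 17 x [-6.8 -3.6  1.7] y [10.5 12.8 15.1] z 15.9
8 -1 18 x [-7.6 -2.2  3.3] y [-19.6 -17.6 -15.3] z 15.9
16 1 14 x [-6.2 -3.   2.2] y [10.9 13.1 15.1] z 23.5
16 -1 19 x [-7.6 -4.   3.8] y [-19.6 -17.8 -15.6] z 23.8
24 1 17 x [-6.9 -2.4  2.6] y [10.  12.6 14.7] z 30.9
24 -1 16 x [-7.  -3.1  2.2] y [-19.  -17.5 -16.2] z 31.6
32 1 16 x [-7.6 -3.7  3.4] y [11.2 12.7 15.8] z 39.5
32 -1 15 x [-7.4 -2.7  1.8] y [-19.2 -18.  -16.2] z 39.5
40 1 20 x [-8.  -3.6  3.4] y [10.8 13.5 16.3] z 47.8
40 -1 20 x [-8.  -3.4  2.6] y [-19.8 -17.8 -14.9] z 47.9
48 1 19 x [-6.8 -4.4  1.3] y [ 7.3 11.5 15.5] z 55.8
48 -1 15 x [-7.2 -2.4  3.9] y [-19.3 -17.2 -13.3] z 55.6
56 1 18 x [-7.7 -3.8  1.9] y [ 9.2 10.6 14.6] z 63.6
56 -1 17 x [-7.9 -6.   0.5] y [-19.6 -17.7 -13.6] z 63.9
64 1 12 x [-6.4 -1.3  2.7] y [ 9.  10.1 11.9] z 71.6
64 -1 13 x [-7.2 -4.6  0.2] y [-17.8 -16.3 -12.1] z 71.4
72 1 3 x [-5.5 -0.6  2.4] y [11.2 12.  13.2] z 73.1
```

```bash
python3 -c "
from h import *
s=info((.4795,-.2272,.185),92.2)"
```

```text
t 5.92 tcp [502.3 -21.3 189.2] yaw_y 107.17 tilt [ 0.14 -0.04] F [ 0.2  0.7 -1.1] M [-0.06  0.07 -0.  ] op 0.532 q6 -2.11
shift in tool axes, units of 4cm: [ 2.064 -4.75   0.108] world mm [ -22.8 -205.9   -4.2]
turn units 2.994
```

Translate first (fixed axes), then turn.

Request:
step_arm --targets '[[[0.53,0.2,-0.5,0,0],[0.53,0.3,-0.7,0,0],[0.53,0.35,-0.8,0,0],[0.53,0.35,-0.8,0,0],[0.53,0.35,-0.8,0.1,0],[0.53,0.3,-0.7,0,0],[0.53,0.21,-0.45,0,0],[0.53,0,0,0,1],[0.53,0,0,0,1],[0.53,0,0,0,1]]]'

```text
time: 6.75
eef_pos: [0.478, -0.2271, 0.182]
tcp_rot: [-0.016, 1.0, 0.001, -0.001]
contact_force: [0.1, 0.2, -1.9]
opening: 0.53
```

```bash
python3 -c "
from h import *
s=info((.4795,-.2272,.185),92.2)"; python3 tong.py 7 150 120 300 290; python3 -c "
from h import *
c=load('scene',7);crop(c,(150,130,270,290),3.7,'scene7')"
```

```text
t 6.75 tcp [ 478.  -227.1  182. ] yaw_y 91.84 tilt [-0.17  0.13] F [ 0.1  0.2 -1.9] M [-0.01  0.05  0.02] op 0.530 q6 -2.24
shift in tool axes, units of 4cm: [-0.036 -0.004 -0.074] world mm [ 1.5 -0.1  3. ]
turn units -0.072
tcp [ 478.1 -226.8  182.1]
0 1 12 x [-6.6 -3.7  2.5] y [12.1 13.1 15.4] z 6.7
0 -1 6 x [-6.6 -5.1 -4. ] y [-18.4 -16.1 -15. ] z 7.2
8 1 15 x [-6.  -2.4  3.5] y [12.2 13.1 16. ] z 15.6
8 -1 14 x [-6.4 -4.2  4. ] y [-18.5 -17.9 -14.8] z 16.0
16 1 14 x [-6.  -4.3  4.1] y [12.  13.  15.9] z 23.7
16 -1 15 x [-6.  -2.1  3.5] y [-18.2 -17.6 -15.5] z 23.2
24 1 13 x [-5.7 -2.8  4.6] y [12.6 13.7 15.8] z 31.9
24 -1 13 x [-5.2 -3.7  3.2] y [-18.4 -17.6 -14.4] z 30.8
32 1 16 x [-6.  -2.9  5.1] y [12.3 13.3 15.2] z 39.6
32 -1 16 x [-6.2 -3.7  2.6] y [-18.9 -17.6 -14.6] z 39.1
40 1 14 x [-5.6 -4.2  3.9] y [12.  13.3 16.3] z 47.8
40 -1 15 x [-5.9 -3.7  4.2] y [-18.5 -18.  -14.3] z 47.9
48 1 21 x [-6.5 -1.7  3.2] y [ 8.2 12.8 15.6] z 55.4
48 -1 17 x [-6.  -3.3  3.3] y [-18.5 -16.8 -10. ] z 55.2
56 1 16 x [-6.3 -4.1  3.6] y [ 9.  11.6 15.5] z 63.0
56 -1 20 x [-4.9 -3.1  3.1] y [-18.3 -15.7  -9.8] z 63.9
64 1 14 x [-5.9 -3.7  3.8] y [10.2 11.  15.2] z 72.0
64 -1 14 x [-5.6 -4.4  3.2] y [-18.  -14.5 -11.3] z 72.0
72 1 5 x [-4.3 -0.1  3.6] y [ 9.6 10.9 12.2] z 74.5
72 -1 5 x [-4.6 -3.6  0.1] y [-17.2 -15.8 -12.5] z 75.7
```

View pics/scene7.png

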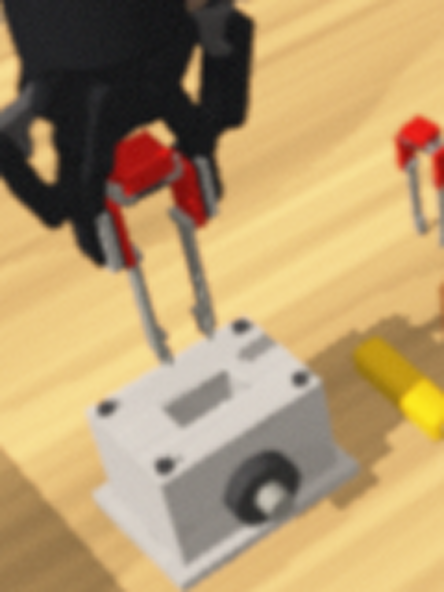

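Request:
step_arm --targets '[[[0.525,-0.06,0,0.1,0],[0.525,0,0,0.3,0],[0.525,0,0,0.25,0],[0.525,0,0,0.1,0],[0.525,0,0,0,0]]]'

```text
time: 7.22
eef_pos: [0.4803, -0.2258, 0.1513]
tcp_rot: [-0.019, 1.0, 0.001, -0.002]
contact_force: [-0.6, 0.3, -1.5]
opening: 0.526
```

```bash
python3 -c "
from h import *
s=info((.4805,-.2272,.185),92.2)"; python3 tong.py 8 150 130 300 290|grep -E '^(32|40)'; python3 -c "
from h import *
c=load('scene',8);crop(c,(160,170,260,270),6,'scene8')"
```

```text
t 7.22 tcp [ 480.3 -225.8  151.3] yaw_y 92.22 tilt [-0.23  0.17] F [-0.6  0.3 -1.5] M [ 0.03 -0.03 -0.01] op 0.526 q6 -2.24
shift in tool axes, units of 4cm: [-0.    -0.033 -0.842] world mm [ 0.2 -1.4 33.7]
turn units 0.005
32 1 15 x [-5.3 -1.9  4. ] y [12.7 13.4 16.4] z 39.7
32 -1 13 x [-6.2 -4.2  4.8] y [-17.7 -16.6 -14.3] z 39.7
40 1 11 x [-5.2 -3.5  2.2] y [13.2 14.6 17.1] z 47.9
40 -1 11 x [-6.  -2.1  3.7] y [-17.7 -17.1 -15. ] z 47.1
```

View pics/scene8.png

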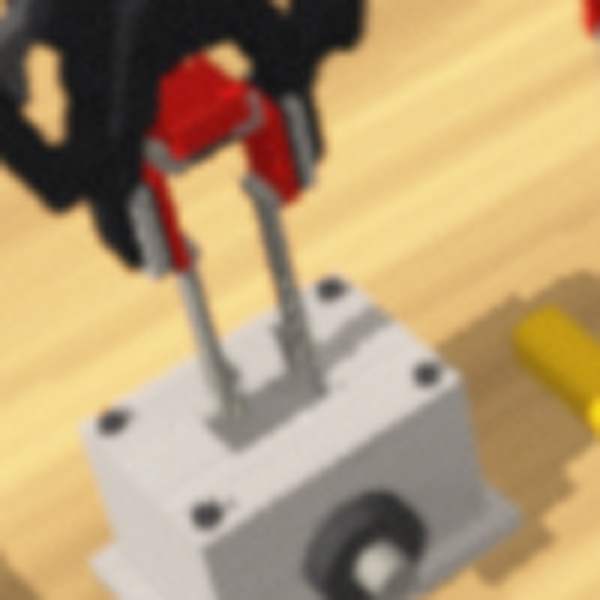

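Request:
step_arm --targets '[[[0.525,0,-0.03,0,0],[0.525,0,0,0.05,0],[0.525,0,0,0.05,0],[0.525,0,0,0.05,0],[0.525,0,0,0.05,0],[0.525,0,0,0.05,0]]]'

```text
time: 7.77
eef_pos: [0.4817, -0.2281, 0.144]
tcp_rot: [-0.019, 1.0, -0.0, 0.0]
contact_force: [-0.2, 0.3, -0.9]
opening: 0.53
```

```bash
python3 -c "
from h import *
s=info((.4805,-.2272,.0894),92.2)
c=grab('scene',9);crop(c,(160,170,260,270),6,'scene9')"
```

```text
t 7.77 tcp [ 481.7 -228.1  144. ] yaw_y 92.18 tilt [ 0.01 -0.01] F [-0.2  0.3 -0.9] M [ 0.03 -0.03  0.03] op 0.530 q6 -2.24
shift in tool axes, units of 4cm: [0.028 0.024 1.366] world mm [ -1.2   0.9 -54.6]
turn units -0.005
```

View pics/scene9.png

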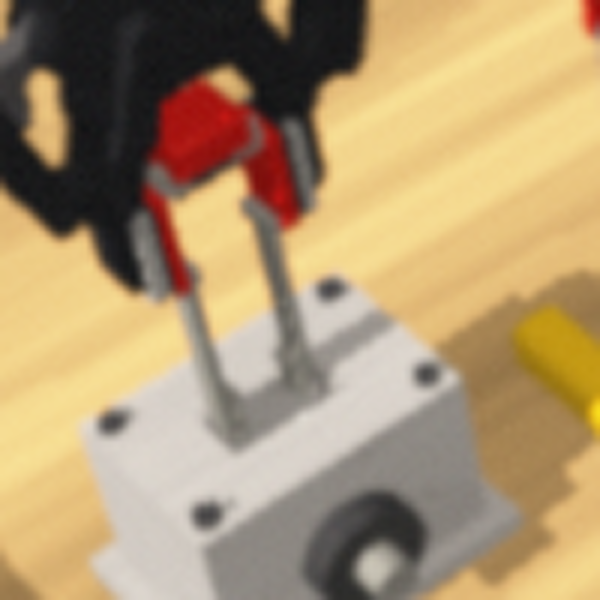

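Request:
step_arm --targets '[[[0.525,0.03,0.02,0,0],[0.525,0,0,0.1,0],[0.525,0,0,0.15,0],[0.525,0,0,0.15,0],[0.525,0,0,0.15,0],[0.525,0,0,0.15,0],[0.525,0,0,0.1,0],[0.525,0,0,0,0]]]'

```text
time: 8.48
eef_pos: [0.4797, -0.2268, 0.1106]
tcp_rot: [-0.019, 1.0, 0.001, -0.001]
contact_force: [-0.2, -0.7, -2.2]
opening: 0.523
```

```bash
python3 -c "
from h import *
s=info((.4805,-.2272,.0894),92.2)"; python3 tong.py 10 150 130 300 290|grep -E '^(0|8|16) '; python3 -c "
from h import *
c=load('scene',10);crop(c,(160,170,260,270),6,'scene10')"
```

```text
t 8.48 tcp [ 479.7 -226.8  110.6] yaw_y 92.17 tilt [-0.12  0.09] F [-0.2 -0.7 -2.2] M [-0.02  0.01  0.01] op 0.523 q6 -2.24
shift in tool axes, units of 4cm: [-0.021 -0.011  0.529] world mm [  0.8  -0.4 -21.2]
turn units -0.005
0 1 10 x [-4.9 -3.1  4.8] y [12.1 13.  15.6] z 6.9
0 -1 4 x [-6.4 -3.7 -3.5] y [-16.  -15.  -13.7] z 7.9
8 1 14 x [-6.3 -3.   3. ] y [12.3 13.5 16.3] z 14.8
8 -1 12 x [-6.  -4.   0.8] y [-17.8 -17.2 -13.9] z 15.0
16 1 11 x [-5.9 -3.3  2.2] y [12.6 13.5 16.5] z 22.5
16 -1 11 x [-6.9 -4.7  3.3] y [-18.  -17.1 -15.2] z 23.8
```

View pics/scene10.png

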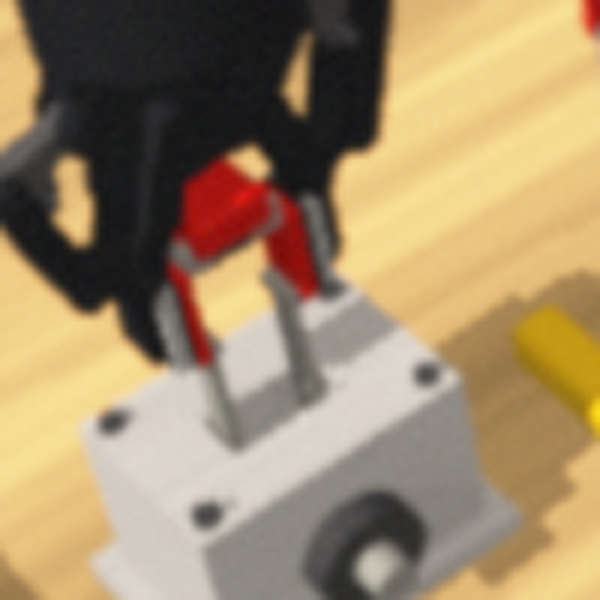

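Request:
step_arm --targets '[[[0.525,0,0,0.05,0],[0.525,0,0,0.05,0],[0.525,0,0,0.05,0],[0.525,0,0,0.05,0],[0.525,0,0,0,0]]]'

```text
time: 8.95
eef_pos: [0.4802, -0.2272, 0.1037]
tcp_rot: [-0.019, 1.0, 0.0, -0.0]
contact_force: [-0.6, -0.9, -1.1]
opening: 0.527
```

Request:
step_arm --targets '[[[0.525,0,0,0.05,0],[0.525,0,0,0.05,0],[0.525,0,0,0.05,0],[0.525,0,0,0.05,0],[0.525,0,0,0,0]]]'

```text
time: 9.37
eef_pos: [0.4801, -0.2271, 0.0955]
tcp_rot: [-0.019, 1.0, 0.0, -0.0]
contact_force: [-0.4, -1.3, -0.1]
opening: 0.526
```

```bash
python3 -c "
from h import *
s=info((.4805,-.2272,.0894),92.2)"
```

```text
t 9.37 tcp [ 480.1 -227.1   95.5] yaw_y 92.17 tilt [-0.05  0.03] F [-0.4 -1.3 -0.1] M [ 0.05  0.01 -0.01] op 0.526 q6 -2.24
shift in tool axes, units of 4cm: [-0.01  -0.002  0.153] world mm [ 0.4 -0.1 -6.1]
turn units -0.006
```

Request:
step_arm --targets '[[[0.525,0,0,0.04,0],[0.525,0,0,0.04,0],[0.525,0,0,0.02,0],[0.525,0,0,0.01,0],[0.525,0,0,0.01,0],[0.525,0,0,0,0]]]'

```text
time: 9.87
eef_pos: [0.4804, -0.2273, 0.0913]
tcp_rot: [-0.019, 1.0, 0.0, -0.0]
contact_force: [0.4, -0.9, -1.0]
opening: 0.527
```

```bash
python3 -c "
from h import *
s=info((.4805,-.2272,.0894),92.2)"
```

```text
t 9.87 tcp [ 480.4 -227.3   91.3] yaw_y 92.17 tilt [-0.01  0.  ] F [ 0.4 -0.9 -1. ] M [ 0.04  0.01 -0.01] op 0.527 q6 -2.24
shift in tool axes, units of 4cm: [-0.003  0.003  0.046] world mm [ 0.1  0.1 -1.9]
turn units -0.006
```

Request:
step_arm --targets '[[[0.525,0,0,0.01,0],[0.525,0,0,0.01,0],[0.525,0,0,0,0],[0.5,0,0,0,0],[0.48,0,0,0,0],[0.47,0,0,0,0],[0.465,0,0,0,0],[0.46,0,0,0,0],[0.46,0,0,0,0]]]' --squeeze 25

```text
time: 10.62
eef_pos: [0.4804, -0.2265, 0.0905]
tcp_rot: [-0.019, 1.0, 0.001, -0.0]
contact_force: [0.3, 5.9, 1.5]
opening: 0.463
```

```bash
python3 -c "
from h import *
s=info((.4805,-.2272,.0894),92.2)"
```

```text
t 10.62 tcp [ 480.4 -226.5   90.5] yaw_y 92.15 tilt [-0.02  0.12] F [0.3 5.9 1.5] M [ 1.25 -0.06  0.02] op 0.463 q6 -2.24
shift in tool axes, units of 4cm: [-0.002 -0.018  0.028] world mm [ 0.1 -0.7 -1.1]
turn units -0.011
```

Request:
step_arm --targets '[[[0.46,0,0.01,0,0],[0.46,0,0.01,0,0],[0.46,0,0,0,0],[0.46,0,0,0,0]]]'

```text
time: 10.95
eef_pos: [0.4804, -0.2263, 0.0905]
tcp_rot: [-0.019, 1.0, 0.0, -0.0]
contact_force: [0.3, 4.4, 1.7]
opening: 0.464
```

```bash
python3 -c "
from h import *
s=info((.4805,-.2272,.0894),92.2)"
```

```text
t 10.95 tcp [ 480.4 -226.3   90.5] yaw_y 92.16 tilt [-0.01  0.04] F [0.3 4.4 1.7] M [ 1.21 -0.08  0.03] op 0.464 q6 -2.24
shift in tool axes, units of 4cm: [-0.003 -0.023  0.028] world mm [ 0.1 -0.9 -1.1]
turn units -0.007
```

Request:
step_arm --targets '[[[0.46,0,0.01,0,0],[0.46,0,0.01,0,0],[0.46,0,0,0,0],[0.46,0,0,0,0]]]'

```text
time: 11.28
eef_pos: [0.4804, -0.226, 0.0906]
tcp_rot: [-0.019, 1.0, -0.0, 0.0]
contact_force: [1.5, 3.0, 1.4]
opening: 0.467
```

```bash
python3 -c "
from h import *
s=info((.4805,-.2272,.0894),92.2)"
```

```text
t 11.28 tcp [ 480.4 -226.    90.6] yaw_y 92.18 tilt [ 0.01 -0.04] F [1.5 3.  1.4] M [ 0.77 -0.03 -0.02] op 0.467 q6 -2.24
shift in tool axes, units of 4cm: [-0.002 -0.03   0.029] world mm [ 0.1 -1.2 -1.2]
turn units -0.005
```

Request:
step_arm --targets '[[[0.46,0,0.01,0,0],[0.46,0,0.01,0,0],[0.46,0,0,0,0],[0.46,0,0,0,0]]]'

```text
time: 11.62
eef_pos: [0.4805, -0.2256, 0.0906]
tcp_rot: [-0.019, 1.0, -0.001, 0.0]
contact_force: [0.0, 1.7, -0.2]
opening: 0.462
```

```bash
python3 -c "
from h import *
s=info((.4805,-.2272,.0894),92.2)"
```

```text
t 11.62 tcp [ 480.5 -225.6   90.6] yaw_y 92.19 tilt [ 0.03 -0.09] F [ 0.   1.7 -0.2] M [ 0.24 -0.13  0.07] op 0.462 q6 -2.24
shift in tool axes, units of 4cm: [ 0.001 -0.041  0.03 ] world mm [ 0.  -1.6 -1.2]
turn units -0.003
```

Request:
step_arm --targets '[[[0.455,0,0.01,0,0],[0.45,0,0,0,0],[0.44,0,0,0,0],[0.43,0,0,0,0],[0.42,0,0,0,0],[0.42,0,0,0,0]]]' --squeeze 35

```text
time: 12.12
eef_pos: [0.4805, -0.2253, 0.0911]
tcp_rot: [-0.019, 1.0, -0.001, 0.0]
contact_force: [-0.8, -2.6, 2.4]
opening: 0.431
```

```bash
python3 -c "
from h import *
s=info((.4805,-.2272,.0894),92.2)"
```

```text
t 12.12 tcp [ 480.5 -225.3   91.1] yaw_y 92.19 tilt [ 0.03 -0.1 ] F [-0.8 -2.6  2.4] M [-0.44  0.13 -0.05] op 0.431 q6 -2.24
shift in tool axes, units of 4cm: [ 0.002 -0.047  0.041] world mm [-0.  -1.9 -1.7]
turn units -0.002
```

Request:
step_arm --targets '[[[0.42,0,0,0,0],[0.42,0,0,0,0]]]'

```text
time: 12.28
eef_pos: [0.4806, -0.2253, 0.0911]
tcp_rot: [-0.019, 1.0, -0.001, 0.0]
contact_force: [-0.6, -2.7, 3.2]
opening: 0.426
```

```bash
python3 -c "
from h import *
s=info((.4805,-.2272,.0894),92.2)
c=grab('scene',11);crop(c,(160,170,260,270),6,'scene11');c=grab('top',11);crop(c,(395,200,495,280),6,'top11')"
```

```text
t 12.28 tcp [ 480.6 -225.3   91.1] yaw_y 92.19 tilt [ 0.03 -0.1 ] F [-0.6 -2.7  3.2] M [-0.57  0.22 -0.04] op 0.426 q6 -2.24
shift in tool axes, units of 4cm: [ 0.004 -0.048  0.042] world mm [-0.1 -1.9 -1.7]
turn units -0.002
```

View pics/scene11.png

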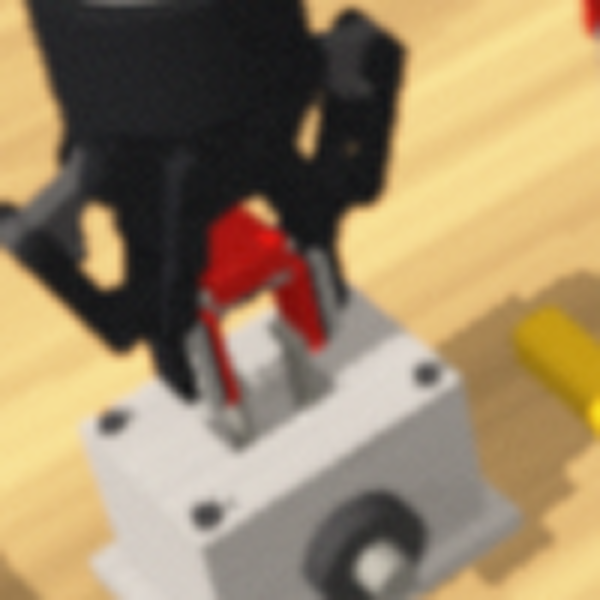

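View pics/top11.png

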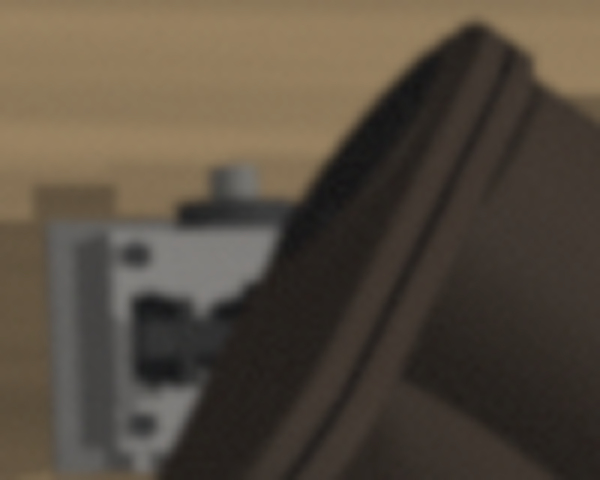

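Request:
step_arm --targets '[[[0.41,0,0,0,0],[0.4,0,0,0,0],[0.39,0,0,0,0],[0.39,0,0,0,0]]]'

```text
time: 12.72
eef_pos: [0.4806, -0.2252, 0.0911]
tcp_rot: [-0.019, 1.0, -0.001, 0.0]
contact_force: [-1.7, -3.9, 4.6]
opening: 0.427
```

```bash
python3 -c "
from h import *
s=info((.4805,-.2272,.0894),92.2)"
```

```text
t 12.72 tcp [ 480.6 -225.2   91.1] yaw_y 92.18 tilt [ 0.04 -0.09] F [-1.7 -3.9  4.6] M [-0.95  0.39  0.02] op 0.427 q6 -2.24
shift in tool axes, units of 4cm: [ 0.004 -0.05   0.042] world mm [-0.1 -2.  -1.7]
turn units -0.003
```

Request:
step_arm --targets '[[[0.39,0,0,-0.02,0],[0.39,0,0,-0.03,0],[0.39,0,0,-0.04,0],[0.39,0,0,-0.04,0]]]'

```text
time: 13.05
eef_pos: [0.48, -0.2237, 0.0935]
tcp_rot: [-0.018, 1.0, 0.001, 0.0]
contact_force: [3.6, -3.9, -8.4]
opening: 0.423
```

```bash
python3 -c "
from h import *
s=info()"
```

```text
t 13.05 tcp [ 480.  -223.7   93.5] yaw_y 92.11 tilt [0.04 0.09] F [ 3.6 -3.9 -8.4] M [-0.83 -0.9   0.  ] op 0.423 q6 -2.24
```

Request:
step_arm --targets '[[[0.39,0,0,-0.06,0],[0.39,0,0,-0.06,0],[0.39,0,0,-0.06,0],[0.39,0,0,-0.06,0],[0.39,0,0,-0.06,0]]]'

```text
time: 13.47
eef_pos: [0.4801, -0.2231, 0.107]
tcp_rot: [-0.019, 1.0, 0.002, -0.0]
contact_force: [3.9, 0.6, -3.4]
opening: 0.423
```

```bash
python3 -c "
from h import *
s=info()"
```

```text
t 13.47 tcp [ 480.1 -223.1  107. ] yaw_y 92.14 tilt [-0.04  0.2 ] F [ 3.9  0.6 -3.4] M [ 0.08 -0.72  0.  ] op 0.423 q6 -2.24
```

Request:
step_arm --targets '[[[0.39,0,0,-0.1,0],[0.39,0,0,-0.15,0],[0.39,0,0,-0.2,0],[0.39,0,0,-0.25,0],[0.39,0,0,-0.3,0],[0.39,0,0,-0.4,0],[0.39,0,0,-0.5,0],[0.39,0,0,-0.3,0],[0.39,0,0,0,0]]]'

```text
time: 14.22
eef_pos: [0.4816, -0.2259, 0.2004]
tcp_rot: [-0.019, 1.0, -0.002, 0.002]
contact_force: [0.3, 0.2, -0.3]
opening: 0.425
```

```bash
python3 -c "
from h import *
s=info((.52,.2405,.2),84.5)
c=grab('scene',12);crop(c,(160,100,280,240),4.2,'scene12')"
```

```text
t 14.22 tcp [ 481.6 -225.9  200.4] yaw_y 92.18 tilt [ 0.26 -0.26] F [ 0.3  0.2 -0.3] M [-0.02 -0.02  0.03] op 0.425 q6 -2.24
shift in tool axes, units of 4cm: [-1.404 11.616 -0.038] world mm [ 3.840e+01  4.664e+02 -4.000e-01]
turn units 1.536
```

View pics/scene12.png

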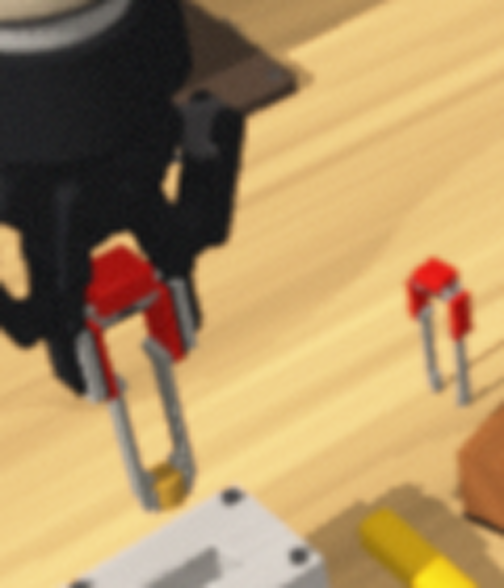

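Request:
step_arm --targets '[[[0.39,0,0.4,0,1],[0.39,-0.1,0.7,0,0.54],[0.39,-0.1,0.9,0,0],[0.39,-0.1,0.9,0,0],[0.39,-0.1,0.9,0,0],[0.39,-0.1,0.9,0,0],[0.39,-0.1,0.9,0,0],[0.39,-0.1,0.9,0,0],[0.39,-0.1,0.9,0,0],[0.39,-0.1,0.9,0,0]]]'

```text
time: 15.1
eef_pos: [0.5436, 0.1044, 0.1943]
tcp_rot: [0.048, 0.999, -0.0, -0.002]
contact_force: [0.7, -0.1, -1.2]
opening: 0.42
```

```bash
python3 -c "
from h import *
s=info((.521,.242,.14),84.5)"
```

```text
t 15.10 tcp [543.6 104.4 194.3] yaw_y 84.48 tilt [-0.19 -0.04] F [ 0.7 -0.1 -1.2] M [ 0.02 -0.02  0.02] op 0.420 q6 -1.47
shift in tool axes, units of 4cm: [0.889 3.372 1.356] world mm [-22.6 137.6 -54.3]
turn units -0.004
```

Request:
step_arm --targets '[[[0.39,0.2,0.7,0,0],[0.39,0.3,0.6,0,0],[0.39,0.3,0.6,0.1,0],[0.39,0.1,0.5,0.3,0],[0.39,0,0.3,0.3,0],[0.39,0,0,0.2,0],[0.39,0,0,0.1,0],[0.39,0,0,0,0]]]'

```text
time: 15.77
eef_pos: [0.518, 0.2128, 0.1535]
tcp_rot: [0.048, 0.999, -0.001, -0.002]
contact_force: [0.2, 0.6, -2.0]
opening: 0.425
```

```bash
python3 -c "
from h import *
s=info((.521,.242,.14),84.5)"
```

```text
t 15.77 tcp [518.  212.8 153.5] yaw_y 84.46 tilt [-0.25 -0.09] F [ 0.2  0.6 -2. ] M [-0.   -0.03  0.02] op 0.425 q6 -1.26
shift in tool axes, units of 4cm: [-0.007  0.735  0.336] world mm [  3.   29.2 -13.5]
turn units -0.008
```

Request:
step_arm --targets '[[[0.39,0,0.2,0.05,0],[0.39,0,0.3,0.1,0],[0.39,0,0.2,0.1,0],[0.39,0,0,0,0],[0.39,0,0,0,0],[0.39,0,0,0,0]]]'

```text
time: 16.27
eef_pos: [0.522, 0.2417, 0.1458]
tcp_rot: [0.048, 0.999, -0.0, 0.0]
contact_force: [-0.2, 0.7, -1.5]
opening: 0.424
```

```bash
python3 -c "
from h import *
s=info((.521,.242,.14),84.5)"; python3 tong.py 13 340 60 440 180; python3 -c "
from h import *
c=load('scene',13);crop(c,(330,60,430,190),4.5,'scene13')
c=grab('top',13);crop(c,(165,190,265,265),7,'top13')"
```

```text
t 16.27 tcp [522.  241.7 145.8] yaw_y 84.50 tilt [ 0.   -0.01] F [-0.2  0.7 -1.5] M [-0.04 -0.01  0.04] op 0.424 q6 -1.22
shift in tool axes, units of 4cm: [0.025 0.004 0.144] world mm [-1.   0.3 -5.8]
turn units -0.0
tcp [522.1 241.6 145.9]
0 1 11 x [-4.9 -0.3  5.2] y [ 7.8  8.5 10.8] z 7.7
8 1 14 x [-4.7 -0.6  5. ] y [ 7.2  8.5 13.3] z 15.5
8 -1 12 x [-5.8 -2.2  3.6] y [-16.3 -14.9 -12. ] z 14.8
16 1 14 x [-5.6 -0.5  5. ] y [ 7.   9.2 12.5] z 23.9
16 -1 13 x [-4.6 -1.4  6.6] y [-15.5 -14.5 -10.1] z 23.6
24 1 11 x [-5.1 -2.4  3.1] y [ 7.4  8.4 11.9] z 31.9
24 -1 14 x [-5.4  0.3  4.7] y [-16.9 -15.  -12.4] z 30.9
32 1 11 x [-5.3 -1.   4.6] y [ 8.   9.1 13.1] z 39.2
32 -1 12 x [-4.3 -1.8  3.8] y [-16.5 -15.3 -12.3] z 38.6
40 1 16 x [-5.2  0.1  4.9] y [ 8.2  9.2 11.7] z 47.8
40 -1 13 x [-5.5 -1.   3.4] y [-16.5 -14.9 -11.9] z 47.5
48 1 12 x [-5.1 -1.8  5.1] y [ 4.3  9.1 11.2] z 55.6
48 -1 11 x [-5.5 -2.   4.9] y [-16.6 -15.  -11.2] z 54.2
56 1 18 x [-5.4 -1.6  4.9] y [ 0.8  6.  12.5] z 63.1
56 -1 21 x [-7.8 -2.9  5.2] y [-16.4 -12.1  -1.5] z 63.6
64 1 11 x [-6.4 -4.3  2.6] y [ 0.4  5.9 11.8] z 70.4
64 -1 24 x [-8.3 -4.3  3.7] y [-15.8  -8.6  -1.4] z 71.9
72 1 3 x [-6.5 -3.8 -3.2] y [2.3 7.9 8.2] z 76.0
72 -1 7 x [-7.1 -4.2 -0.6] y [-14.7  -6.   -2.3] z 75.3
```

View pics/scene13.png

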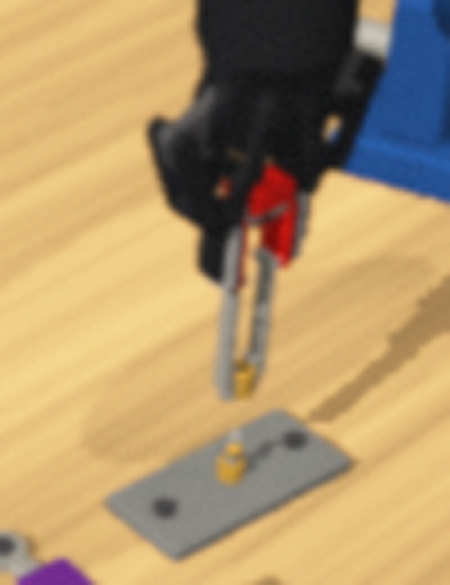

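View pics/top13.png

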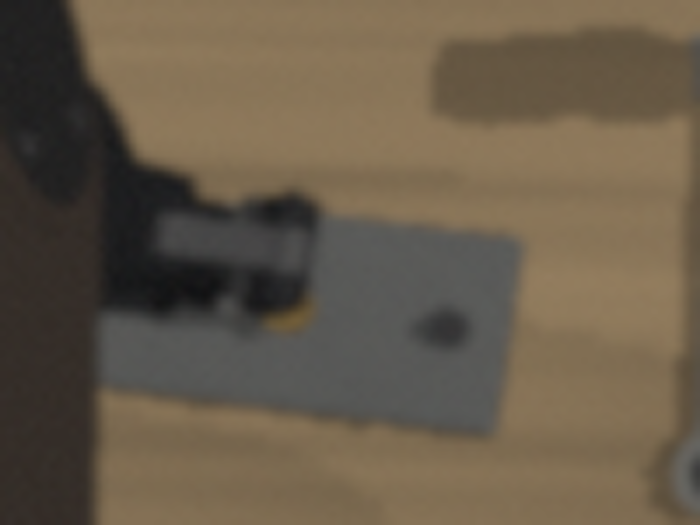

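```bash
python3 -c "
from h import *
c=load('scene',13)
crop(c,(366,132,398,172),15,'s13b')
H=cv2.cvtColor(c['pixels'],cv2.COLOR_RGB2HSV)
for v in range(138,170): print(v,' '.join('%3d/%3d'%(H[v,u,1],H[v,u,2]) for u in range(374,392)))
s=get_state();p=np.array(s['eef_pos']);R=Ro.from_quat(s['tcp_rot']).as_matrix()
for d in(58.5,66.5,74.5): print(d,proj(c,p+R@np.array([0,0,d/1000])))
for z in(.01,.016,.022,.041): print(z,proj(c,(.5215,.2415,z)))
"
```

```text
138 118/230 116/230 117/227 101/212  65/185  33/162  30/151  59/155 101/182 112/193  95/167  54/133  29/123  27/132  54/150 101/187 118/217 119/227
139 119/230 120/228 116/222  99/204  61/179  33/160  28/147  59/151 103/175 116/176  91/149  44/139  32/145  30/144  58/157 103/196 118/222 118/229
140 122/226 121/223 118/216  92/196  56/174  32/159  30/145  61/139 116/147 147/149 126/138  80/147  52/146  40/140  69/155 104/199 117/225 120/227
141 123/219 122/217 117/211  90/195  52/172  29/157  29/143  47/130 106/130 154/134 163/139 145/160 115/158  71/140  76/158 106/198 119/221 122/223
142 123/217 124/214 115/213  88/195  50/170  28/156  27/140  48/132 111/142 161/155 182/164 169/175 134/165  86/149  89/170 111/204 119/219 123/222
143 123/218 122/218 114/213  85/193  43/167  28/156  31/141  75/140 143/175 171/201 184/200 176/183 140/155 102/155 109/189 118/214 122/221 122/225
144 123/218 122/218 117/211  84/191  46/167  30/155  30/138  72/139 143/171 178/195 184/188 177/166 136/148 112/169 119/204 121/222 121/223 121/224
145 123/218 123/216 116/213  94/196  55/172  30/154  28/137  64/
[... 3183 characters left out ...]
  15/139
167  14/142  15/137  17/139  18/138  42/146  73/157  99/168 108/165  94/154  59/146  26/140  15/139  17/138  16/140  15/140  15/140  14/142  17/138
168  18/142  17/139  11/136  15/139  16/140  25/141  34/144  39/143  34/143  23/142  16/141  16/140  18/142  18/142  18/142  16/140  16/142  16/140
169  15/139  15/137  17/138  15/138  17/139  15/140  15/138  17/139  15/138  17/138  16/141  13/142  14/143  15/140  18/142  16/141  16/141  15/140
58.5 [[383.07431544 140.4551501 ]]
66.5 [[382.78945406 143.20340633]]
74.5 [[382.50720208 145.92499662]]
0.01 [[380.23600075 165.85712891]]
0.016 [[380.43305033 163.96361849]]
0.022 [[380.63142663 162.05664218]]
0.041 [[381.26851422 155.92748999]]
```

View pics/s13b.png

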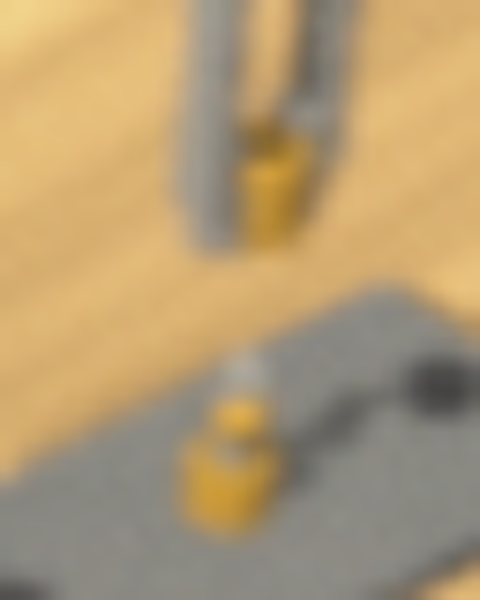

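```bash
python3 -c "
from h import *
c=load('scene',13)
H=cv2.cvtColor(c['pixels'],cv2.COLOR_RGB2HSV)
for v in (120,124,128,132,136,140,144): print(v,' '.join('%3d/%3d'%(H[v,u,1],H[v,u,2]) for u in range(374,394)))
p=np.array([.5221,.2416,.1459]);s=get_state();R=Ro.from_quat(s['tcp_rot']).as_matrix()
for d in(20,40,55,74.5):
  for y in(-14,-9,9,14):
    q=[proj(c,p+R@(np.array([x,y,d])/1000))[0] for x in(-6,-5,4,5)]
    print(d,y,np.round(q,1).tolist())
print('cam dir',-cv2.Rodrigues(c['rvec'])[0].T@c['tvec'].ravel()-p)
b=load('scene',0);a=np.linspace(0,2*np.pi,60)
for X in((.5215,.2415),):
  for r,z in((.007,.010),(.007,.016),(.0035,.041),(.007,.022)):
    q=proj(b,np.c_[X[0]+r*np.cos(a),X[1]+r*np.sin(a),a*0+z]);print(r,z,'cols',q[:,0].min(),q[:,0].max(),'rows',q[:,1].min(),q[:,1].max())
for d in((1e-3,0,0),(0,1e-3,0),(0,0,1e-3)): print(proj(b,np.array([.5215,.2415,.03])+d)-proj(b,(.5215,.2415,.03)))
"
```

```text
120 115/166  89/ 97  33/ 47   8/ 31  13/ 38  10/ 75  14/124  21/135  43/118 125/139 132/189 121/220 113/208  91/152  48/101  30/ 95  59/134 103/191 121/224 126/227
124 108/243 109/242 106/239 105/233  94/218  59/185  31/150  41/123  90/127 119/173 120/213 119/221 112/185  79/120  37/ 96  44/117  81/161 109/202 120/223 120/227
128 109/240 111/239 110/238 111/234  98/218  64/186  33/162  28/154  60/156 104/194 119/215 116/202  92/161  41/136  27/141  51/155 100/192 118/220 121/225 122/222
132 122/223 124/222 121/222 113/218  84/198  43/167  28/156  39/149  80/172 109/210 116/219 114/184  71/132  35/123  34/137  65/152 109/188 121/211 123/214 122/217
136 119/230 119/230 117/228 107/220  77/192  39/164  24/148  48/144 102/178 117/205 118/196 102/152  50/112  27/122  49/141  94/173 117/203 122/214 123/218 121/222
140 122/226 121/223 118/216  92/196  56/174  32/159  30/145  61/139 116/147 147/149 126/138  80/147  52/146  40/140  69/155 104/199 117/225 120/227 121/226 121/224
144 123/218 122/218 117/211  84/191  46/167  30/155  30/138  72/139 143/171 178/195 184/188 177/166 136/148 112/169 
[... 1002 characters left out ...]
1.2, 148.3], [378.6, 146.5], [378.3, 146.3]]
74.5 9 [[387.1, 145.7], [386.8, 145.5], [384.2, 143.7], [383.9, 143.5]]
74.5 14 [[388.6, 145.0], [388.3, 144.8], [385.7, 143.0], [385.4, 142.8]]
cam dir [ 0.56011275 -0.71377012  0.59973529]
0.007 0.01 cols 377.3909593838606 383.0849752741419 rows 164.06195895941937 167.67005475301892
0.007 0.016 cols 377.5777955881995 383.2922083268804 rows 162.17046879662814 165.77457249173446
0.0035 0.041 cols 379.8188768395071 382.7195049880813 rows 155.03356525724485 156.82637510409245
0.007 0.022 cols 377.7658890285509 383.5008370493067 rows 160.2655940674484 163.86554263756057
[[0.30700509 0.18751607]]
[[ 0.27453974 -0.17555261]]
[[ 0.0334923  -0.32219367]]
```

Request:
step_arm --targets '[[[0.39,0,0.01,0.1,0],[0.39,0,0,0.2,0],[0.39,0,0,0.2,0],[0.39,0,0,0.1,0],[0.39,0,0,0,0],[0.39,0,0,0,0],[0.39,0,0,0,0],[0.39,0,0,0,0]]]'

```text
time: 17.03
eef_pos: [0.5223, 0.2421, 0.1222]
tcp_rot: [0.048, 0.999, 0.0, 0.0]
contact_force: [0.4, 0.2, -1.0]
opening: 0.421
```

```bash
python3 -c "
from h import *
s=info((.5218,.2421,.117),84.5)
c=grab('scene',14);crop(c,(366,132,398,172),15,'s14b')"
```

```text
t 17.03 tcp [522.3 242.1 122.2] yaw_y 84.47 tilt [0.05 0.01] F [ 0.4  0.2 -1. ] M [ 0.   -0.03  0.02] op 0.421 q6 -1.22
shift in tool axes, units of 4cm: [ 0.014 -0.001  0.129] world mm [-0.5  0.  -5.2]
turn units -0.006
```

View pics/s14b.png

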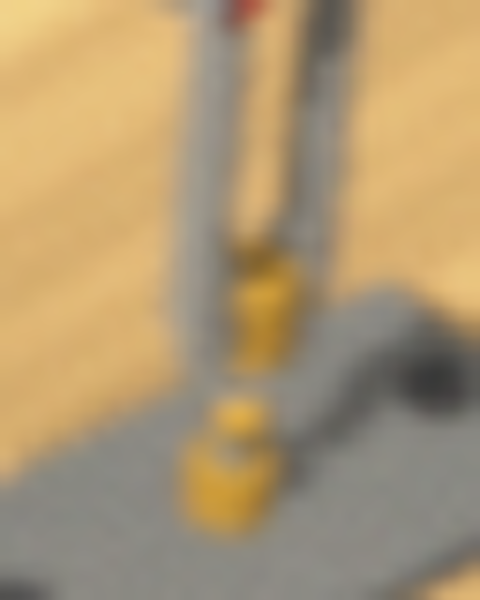

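Request:
step_arm --targets '[[[0.39,0,0,0.03,0],[0.39,0,0,0.03,0],[0.39,0,0,0.03,0],[0.39,0,0,0.02,0],[0.39,0,0,0.02,0],[0.39,0,0,0,0]]]'

```text
time: 17.58
eef_pos: [0.522, 0.242, 0.1166]
tcp_rot: [0.048, 0.999, -0.0, -0.0]
contact_force: [-0.8, -0.9, -0.1]
opening: 0.425
```

```bash
python3 -c "
from h import *
s=info()"
```

```text
t 17.58 tcp [522.  242.  116.6] yaw_y 84.47 tilt [-0. -0.] F [-0.8 -0.9 -0.1] M [-0.03  0.08  0.05] op 0.425 q6 -1.22
```

Now small steps of 0.4–0.8 mm, watching force.

Request:
step_arm --targets '[[[0.39,0,0,0.02,0],[0.39,0,0,0.02,0],[0.39,0,0,0.01,0],[0.39,0,0,0,0]]]'

```text
time: 17.92
eef_pos: [0.5222, 0.2424, 0.1154]
tcp_rot: [0.048, 0.999, 0.0, 0.0]
contact_force: [-1.8, 1.6, 4.6]
opening: 0.421
```

Request:
step_arm --targets '[[[0.39,0,0,0.02,0],[0.39,0,0,0.01,0],[0.39,0,0,0,0]]]'

```text
time: 18.17
eef_pos: [0.5215, 0.2427, 0.1127]
tcp_rot: [0.049, 0.999, 0.001, -0.0]
contact_force: [-2.4, 3.4, 0.9]
opening: 0.422
```

Request:
step_arm --targets '[[[0.39,0,0,0.02,0],[0.39,0,0,0.01,0],[0.39,0,0,0,0]]]'

```text
time: 18.42
eef_pos: [0.5214, 0.2425, 0.1117]
tcp_rot: [0.048, 0.999, 0.001, -0.001]
contact_force: [-2.2, 5.0, 0.9]
opening: 0.421
```

```bash
python3 -c "
from h import *
s=info()"
```

```text
t 18.42 tcp [521.4 242.5 111.7] yaw_y 84.45 tilt [-0.08  0.06] F [-2.2  5.   0.9] M [ 1.17  0.64 -0.01] op 0.421 q6 -1.22
```

Request:
step_arm --targets '[[[0.39,0.01,0.02,0,0],[0.39,0,0,0,0],[0.39,0,0,0,0]]]'

```text
time: 18.67
eef_pos: [0.5213, 0.2428, 0.1117]
tcp_rot: [0.048, 0.999, -0.0, -0.0]
contact_force: [-1.4, 3.2, -0.3]
opening: 0.424
```

```bash
python3 -c "
from h import *
s=info()"
```

```text
t 18.67 tcp [521.3 242.8 111.7] yaw_y 84.48 tilt [-0.05 -0.02] F [-1.4  3.2 -0.3] M [0.82 0.58 0.05] op 0.424 q6 -1.21
```

Request:
step_arm --targets '[[[0.39,0.01,0.03,0,0],[0.39,0,0,0,0],[0.39,0,0,0,0]]]'

```text
time: 18.92
eef_pos: [0.5214, 0.2434, 0.1117]
tcp_rot: [0.048, 0.999, -0.001, -0.0]
contact_force: [-1.8, 0.7, -1.0]
opening: 0.421
```

```bash
python3 -c "
from h import *
s=info()"
```

```text
t 18.92 tcp [521.4 243.4 111.7] yaw_y 84.49 tilt [-0.01 -0.09] F [-1.8  0.7 -1. ] M [0.12 0.31 0.02] op 0.421 q6 -1.21
```

Request:
step_arm --targets '[[[0.39,0.01,0.01,0.01,0],[0.39,0,0,0.01,0],[0.39,0,0,0.01,0],[0.39,0,0,0,0]]]'

```text
time: 19.25
eef_pos: [0.5214, 0.2442, 0.1109]
tcp_rot: [0.048, 0.999, -0.0, 0.0]
contact_force: [0.1, 0.1, -0.2]
opening: 0.422
```

```bash
python3 -c "
from h import *
s=info()"
```

```text
t 19.25 tcp [521.4 244.2 110.9] yaw_y 84.47 tilt [ 0.05 -0.03] F [ 0.1  0.1 -0.2] M [-0.04  0.03  0.02] op 0.422 q6 -1.21
```

Request:
step_arm --targets '[[[0.39,0,0,0.01,0],[0.39,0,0,0.01,0],[0.39,0,0,0,0]]]'

```text
time: 19.5
eef_pos: [0.5212, 0.2445, 0.1101]
tcp_rot: [0.048, 0.999, -0.0, 0.0]
contact_force: [-0.4, 0.8, -1.4]
opening: 0.422
```

```bash
python3 -c "
from h import *
s=info()"
```

```text
t 19.50 tcp [521.2 244.5 110.1] yaw_y 84.47 tilt [ 0.02 -0.  ] F [-0.4  0.8 -1.4] M [-0.03  0.02  0.  ] op 0.422 q6 -1.21
```

Request:
step_arm --targets '[[[0.39,0,0,0.01,0],[0.39,0,0,0.01,0],[0.39,0,0,0,0]]]'

```text
time: 19.75
eef_pos: [0.521, 0.2445, 0.1092]
tcp_rot: [0.048, 0.999, -0.0, -0.0]
contact_force: [0.2, -0.6, -1.7]
opening: 0.424
```

```bash
python3 -c "
from h import *
s=info()"
```

```text
t 19.75 tcp [521.  244.5 109.2] yaw_y 84.47 tilt [-0. -0.] F [ 0.2 -0.6 -1.7] M [-0.    0.01 -0.01] op 0.424 q6 -1.21
```

```bash
python3 -c "
from h import *
c=grab('scene',15);crop(c,(366,132,398,172),15,'s15b')"
```

```text
(no output)
```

View pics/s15b.png

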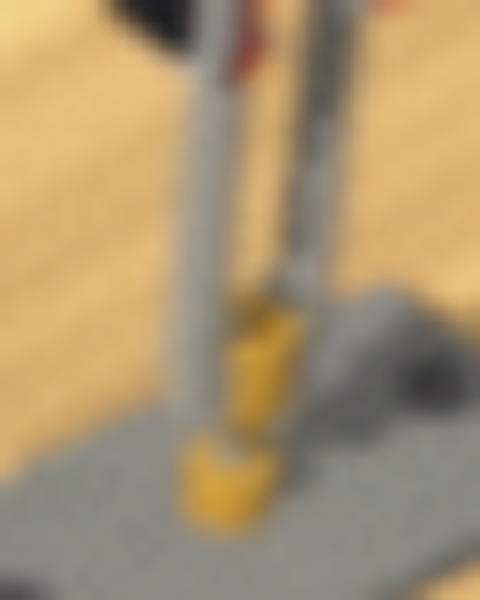

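Request:
step_arm --targets '[[[0.39,0,-0.005,0.01,0],[0.39,0,0,0.01,0],[0.39,0,0,0,0]]]'

```text
time: 20.05
eef_pos: [0.521, 0.2443, 0.1085]
tcp_rot: [0.048, 0.999, -0.0, 0.0]
contact_force: [0.2, -0.6, -1.2]
opening: 0.422
```

Request:
step_arm --targets '[[[0.39,0,0,0.01,0],[0.39,0,0,0.01,0],[0.39,0,0,0,0]]]'

```text
time: 20.3
eef_pos: [0.5212, 0.2443, 0.1078]
tcp_rot: [0.048, 0.999, -0.0, 0.0]
contact_force: [0.1, -0.1, -0.6]
opening: 0.425
```

Request:
step_arm --targets '[[[0.39,0,0,0.01,0],[0.39,0,0,0.01,0],[0.39,0,0,0,0]]]'

```text
time: 20.55
eef_pos: [0.5213, 0.2442, 0.107]
tcp_rot: [0.048, 0.999, -0.0, 0.0]
contact_force: [0.9, -0.6, 0.3]
opening: 0.428
```

```bash
python3 -c "
from h import *
s=info()"
```

```text
t 20.55 tcp [521.3 244.2 107. ] yaw_y 84.47 tilt [ 0.04 -0.01] F [ 0.9 -0.6  0.3] M [-0.13 -0.14 -0.  ] op 0.428 q6 -1.21
```

Request:
step_arm --targets '[[[0.39,0,0,0.01,0],[0.39,0,0,0.01,0],[0.39,0,0,0,0]]]'

```text
time: 20.8
eef_pos: [0.5212, 0.2442, 0.1062]
tcp_rot: [0.048, 0.999, -0.0, 0.0]
contact_force: [1.8, -0.6, 0.3]
opening: 0.422
```

Request:
step_arm --targets '[[[0.39,0,0,0.01,0],[0.39,0,0,0,0]]]'

```text
time: 20.97
eef_pos: [0.5212, 0.2442, 0.1058]
tcp_rot: [0.048, 0.999, -0.0, 0.0]
contact_force: [1.1, -2.4, 0.8]
opening: 0.428
```

Request:
step_arm --targets '[[[0.39,0,0,0.01,0],[0.39,0,0,0,0]]]'

```text
time: 21.13
eef_pos: [0.5212, 0.2442, 0.1054]
tcp_rot: [0.048, 0.999, -0.0, 0.0]
contact_force: [1.5, -1.6, 0.2]
opening: 0.426
```

```bash
python3 -c "
from h import *
s=info()"
```

```text
t 21.13 tcp [521.2 244.2 105.4] yaw_y 84.47 tilt [ 0.03 -0.01] F [ 1.5 -1.6  0.2] M [-0.39 -0.3  -0.02] op 0.426 q6 -1.21
```

Request:
step_arm --targets '[[[0.39,0,0,0.01,0],[0.39,0,0,0.01,0],[0.39,0,0,0,0]]]'

```text
time: 21.38
eef_pos: [0.5212, 0.2442, 0.1045]
tcp_rot: [0.048, 0.999, -0.0, 0.0]
contact_force: [0.7, -1.9, 0.4]
opening: 0.42
```

Request:
step_arm --targets '[[[0.39,0,0,0.01,0],[0.39,0,0,0.01,0],[0.39,0,0,0,0]]]'

```text
time: 21.63
eef_pos: [0.5212, 0.2443, 0.1037]
tcp_rot: [0.048, 0.999, -0.0, 0.0]
contact_force: [1.8, -1.7, -0.7]
opening: 0.421
```

```bash
python3 -c "
from h import *
s=info()"
```

```text
t 21.63 tcp [521.2 244.3 103.7] yaw_y 84.47 tilt [ 0.02 -0.01] F [ 1.8 -1.7 -0.7] M [-0.44 -0.41 -0.05] op 0.421 q6 -1.21
```

```bash
python3 -c "
from h import *
c=grab('scene',16);crop(c,(366,132,398,172),15,'s16b')"
```

```text
(no output)
```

View pics/s16b.png

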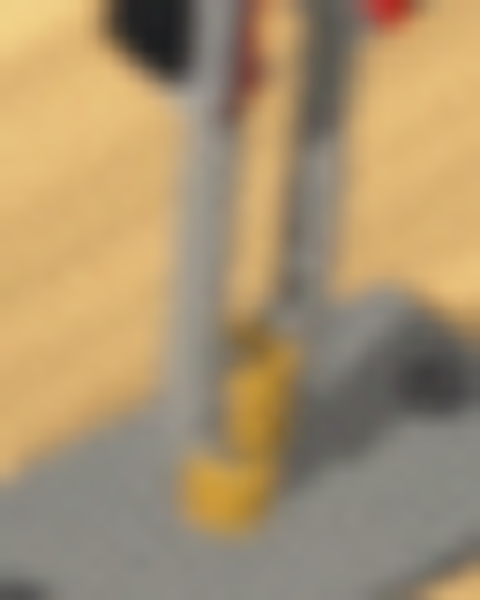

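Request:
step_arm --targets '[[[0.39,0,0,0.01,0],[0.39,0,0,0.01,0],[0.39,0,0,0,0]]]'

```text
time: 21.93
eef_pos: [0.5211, 0.2443, 0.1029]
tcp_rot: [0.048, 0.999, -0.0, 0.0]
contact_force: [1.4, -1.7, 0.5]
opening: 0.424
```

Request:
step_arm --targets '[[[0.39,0,0,0.01,0],[0.39,0,0,0.01,0],[0.39,0,0,0,0]]]'

```text
time: 22.18
eef_pos: [0.5211, 0.2443, 0.1021]
tcp_rot: [0.048, 0.999, -0.0, 0.0]
contact_force: [1.7, -1.3, 1.1]
opening: 0.427
```

```bash
python3 -c "
from h import *
s=info()"
```

```text
t 22.18 tcp [521.1 244.3 102.1] yaw_y 84.47 tilt [ 0.02 -0.  ] F [ 1.7 -1.3  1.1] M [-0.5  -0.44  0.02] op 0.427 q6 -1.21
```

Request:
step_arm --targets '[[[0.39,0,0,0.01,0],[0.39,0,0,0.01,0],[0.39,0,0,0,0]]]'

```text
time: 22.43
eef_pos: [0.5211, 0.2443, 0.1013]
tcp_rot: [0.048, 0.999, -0.0, 0.0]
contact_force: [2.2, -2.4, -0.6]
opening: 0.422
```

Request:
step_arm --targets '[[[0.39,0,0,0.01,0],[0.39,0,0,0.005,0],[0.39,0,0,0,0]]]'

```text
time: 22.68
eef_pos: [0.5211, 0.2443, 0.1007]
tcp_rot: [0.048, 0.999, -0.0, 0.0]
contact_force: [2.7, -2.5, 1.0]
opening: 0.423
```

Request:
step_arm --targets '[[[0.39,0,0,0.01,0],[0.39,0,0,0.005,0],[0.39,0,0,0,0]]]'

```text
time: 22.93
eef_pos: [0.5211, 0.2443, 0.1001]
tcp_rot: [0.048, 0.999, 0.0, 0.0]
contact_force: [2.5, -2.5, 0.2]
opening: 0.426
```

```bash
python3 -c "
from h import *
s=info()"
```

```text
t 22.93 tcp [521.1 244.3 100.1] yaw_y 84.47 tilt [ 0.01 -0.  ] F [ 2.5 -2.5  0.2] M [-0.59 -0.59  0.04] op 0.426 q6 -1.21
```

Request:
step_arm --targets '[[[0.39,-0.01,-0.01,0,0],[0.39,0,0,0.01,0],[0.39,0,0,0.005,0],[0.39,0,0,0,0]]]'

```text
time: 23.27
eef_pos: [0.5212, 0.2441, 0.0993]
tcp_rot: [0.048, 0.999, 0.0, -0.0]
contact_force: [2.1, -0.0, -0.2]
opening: 0.424
```

Request:
step_arm --targets '[[[0.39,0,0,0.01,0],[0.39,0,0,0.005,0],[0.39,0,0,0,0]]]'

```text
time: 23.52
eef_pos: [0.5212, 0.244, 0.0988]
tcp_rot: [0.048, 0.999, 0.0, -0.0]
contact_force: [1.2, -0.7, -0.5]
opening: 0.422
```

Request:
step_arm --targets '[[[0.39,0,0,0.01,0],[0.39,0,0,0.005,0],[0.39,0,0,0,0]]]'

```text
time: 23.77
eef_pos: [0.5212, 0.244, 0.0982]
tcp_rot: [0.048, 0.999, 0.0, -0.0]
contact_force: [1.6, -0.7, -0.1]
opening: 0.426
```

```bash
python3 -c "
from h import *
s=info()
c=grab('scene',17);crop(c,(366,132,398,172),15,'s17b')"
```

```text
t 23.77 tcp [521.2 244.   98.2] yaw_y 84.47 tilt [-0.02  0.01] F [ 1.6 -0.7 -0.1] M [-0.07 -0.34 -0.01] op 0.426 q6 -1.21
```

View pics/s17b.png

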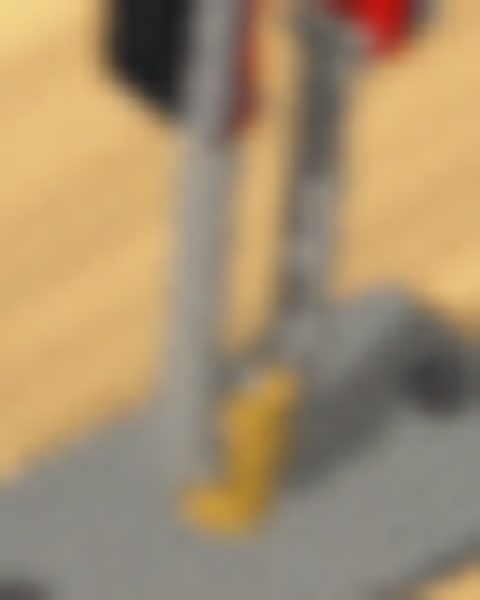

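Request:
step_arm --targets '[[[0.39,0,0,0.01,0],[0.39,0,0,0.005,0],[0.39,0,0,0,0]]]'

```text
time: 24.07
eef_pos: [0.5213, 0.244, 0.0976]
tcp_rot: [0.048, 0.999, 0.0, -0.0]
contact_force: [1.9, -0.2, -0.3]
opening: 0.425
```

Request:
step_arm --targets '[[[0.39,0,0,0.01,0],[0.39,0,0,0.005,0],[0.39,0,0,0,0]]]'

```text
time: 24.32
eef_pos: [0.5213, 0.2439, 0.097]
tcp_rot: [0.048, 0.999, 0.0, -0.0]
contact_force: [0.2, 0.2, 0.1]
opening: 0.426
```

Request:
step_arm --targets '[[[0.39,0,0,0.01,0],[0.39,0,0,0.005,0],[0.39,0,0,0,0]]]'

```text
time: 24.57
eef_pos: [0.5213, 0.2439, 0.0964]
tcp_rot: [0.048, 0.999, 0.0, -0.0]
contact_force: [1.5, 0.5, -0.7]
opening: 0.423
```

```bash
python3 -c "
from h import *
s=info()"
```

```text
t 24.57 tcp [521.3 243.9  96.4] yaw_y 84.47 tilt [-0.01  0.  ] F [ 1.5  0.5 -0.7] M [ 0.03 -0.26 -0.01] op 0.423 q6 -1.21
```

Request:
step_arm --targets '[[[0.39,0,0,0.01,0],[0.39,0,0,0.005,0],[0.39,0,0,0,0]]]'

```text
time: 24.82
eef_pos: [0.5214, 0.2439, 0.0964]
tcp_rot: [0.048, 0.999, -0.0, -0.0]
contact_force: [0.1, 0.5, 3.0]
opening: 0.425
```

Request:
step_arm --targets '[[[0.39,0,0,0.01,0],[0.39,0,0,0.005,0],[0.39,0,0,0,0]]]'

```text
time: 25.07
eef_pos: [0.5215, 0.2439, 0.0963]
tcp_rot: [0.048, 0.999, -0.0, -0.0]
contact_force: [-1.2, -1.2, 5.2]
opening: 0.419
```

Request:
step_arm --targets '[[[0.39,0,0,0.01,0],[0.39,0,0,0.005,0],[0.39,0,0,0,0]]]'

```text
time: 25.32
eef_pos: [0.5216, 0.244, 0.0962]
tcp_rot: [0.048, 0.999, -0.0, -0.0]
contact_force: [-1.5, -0.8, 7.9]
opening: 0.427
```

```bash
python3 -c "
from h import *
s=info()
c=grab('scene',18);crop(c,(366,132,398,172),15,'s18b')"
```

```text
t 25.32 tcp [521.6 244.   96.2] yaw_y 84.48 tilt [-0.01 -0.01] F [-1.5 -0.8  7.9] M [-0.18  0.43 -0.01] op 0.427 q6 -1.21
```

View pics/s18b.png

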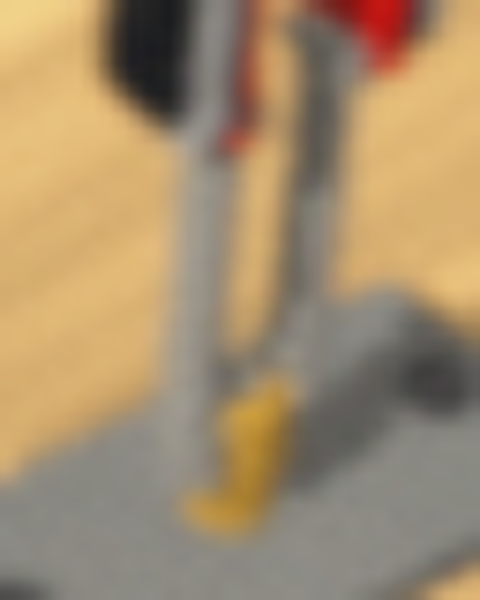

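Request:
step_arm --targets '[[[0.39,0,0,0.01,0],[0.39,0,0,0.005,0],[0.39,0,0,0,0]]]'

```text
time: 25.62
eef_pos: [0.5217, 0.244, 0.0962]
tcp_rot: [0.048, 0.999, -0.0, -0.0]
contact_force: [-2.8, -1.0, 10.9]
opening: 0.426
```

```bash
python3 -c "
from h import *
s=info()"
```

```text
t 25.62 tcp [521.7 244.   96.2] yaw_y 84.48 tilt [-0.02 -0.01] F [-2.8 -1.  10.9] M [-0.28  0.71  0.  ] op 0.426 q6 -1.21
```

Request:
step_arm --targets '[[[0.39,0,0,0.004,0],[0.39,0,0,0,0],[0.39,0,0,0,0]]]'

```text
time: 25.87
eef_pos: [0.5217, 0.244, 0.0962]
tcp_rot: [0.048, 0.999, -0.0, -0.0]
contact_force: [-4.1, -1.5, 10.8]
opening: 0.422
```

```bash
python3 -c "
from h import *
s=info()"
```

```text
t 25.87 tcp [521.7 244.   96.2] yaw_y 84.48 tilt [-0.02 -0.02] F [-4.1 -1.5 10.8] M [-0.3   0.79 -0.  ] op 0.422 q6 -1.21
```

Request:
step_arm --targets '[[[0.39,0,0,-0.02,0],[0.39,0,0,-0.02,0],[0.39,0,0,0,0],[0.43,0,0,0,0],[0.46,0,0,0,0],[0.48,0,0,0,0],[0.5,0,0,0,0],[0.52,0,0,0,0],[0.53,0,0,0,0],[0.53,0,0,0,0]]]' --squeeze 20

```text
time: 26.7
eef_pos: [0.5208, 0.2437, 0.0948]
tcp_rot: [0.048, 0.999, -0.0, -0.001]
contact_force: [-0.6, -0.3, -1.4]
opening: 0.529
```

```bash
python3 -c "
from h import *
s=info()
c=grab('scene',19);crop(c,(366,122,398,172),11,'s19b')"
```

```text
t 26.70 tcp [520.8 243.7  94.8] yaw_y 84.47 tilt [-0.08 -0.02] F [-0.6 -0.3 -1.4] M [ 0.   -0.03 -0.02] op 0.529 q6 -1.21
```

View pics/s19b.png

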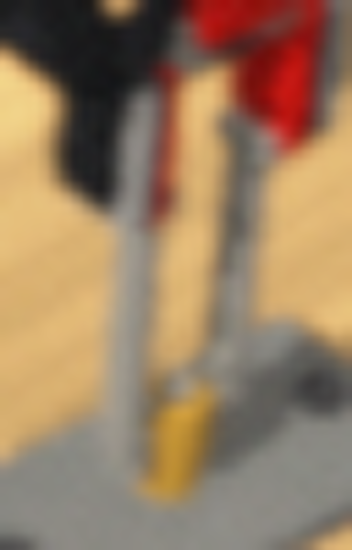

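Request:
step_arm --targets '[[[0.53,0,0,-0.02,0],[0.53,0,0,-0.04,0],[0.53,0,0,-0.05,0],[0.53,0,0,0,0]]]'

```text
time: 27.08
eef_pos: [0.5217, 0.244, 0.1006]
tcp_rot: [0.048, 0.999, 0.0, 0.001]
contact_force: [1.1, -0.0, -0.3]
opening: 0.531
```

```bash
python3 -c "
from h import *
s=info()"
```

```text
t 27.08 tcp [521.7 244.  100.6] yaw_y 84.47 tilt [0.06 0.02] F [ 1.1 -0.  -0.3] M [-0.01  0.02  0.03] op 0.531 q6 -1.21
```

Request:
step_arm --targets '[[[0.53,0,0,-0.1,0],[0.53,0,0,-0.15,0],[0.53,0,0,-0.15,0],[0.53,0,0,-0.15,0],[0.53,0,0,-0.1,0],[0.53,0,0,0,0],[0.53,0,0,0,0],[0.53,0,0,0,0]]]'

```text
time: 27.75
eef_pos: [0.5212, 0.2438, 0.1258]
tcp_rot: [0.048, 0.999, -0.0, -0.0]
contact_force: [1.0, 0.3, -0.8]
opening: 0.531
```

```bash
python3 -c "
from h import *
s=info()
c=grab('scene',20);crop(c,(360,112,404,172),10,'s20b')
uv,P=cloud(c,(372,145,392,172))
m=(P[:,2]>.025)&(P[:,2]<.05);print(m.sum(),np.round(P[m].max(0)*1000),np.round(P[m].min(0)*1000))"; python3 tong.py 21 340 60 440 180
```

```text
t 27.75 tcp [521.2 243.8 125.8] yaw_y 84.47 tilt [-0.02 -0.01] F [ 1.   0.3 -0.8] M [ 0.03 -0.02 -0.03] op 0.531 q6 -1.21
44 [531. 250.  41.] [513. 234.  26.]
tcp [521.  243.8 125.5]
0 1 10 x [-4.8 -1.5  4.9] y [10.9 12.3 14.9] z 7.1
0 -1 6 x [-5.2 -4.5 -0. ] y [-22.  -19.2 -15. ] z 7.5
8 1 11 x [-4.7  0.7  3.5] y [11.2 12.4 14.9] z 13.9
8 -1 12 x [-5.7 -2.5  3.6] y [-21.3 -18.9 -15.6] z 14.2
16 1 14 x [-5.7 -2.2  3.2] y [10.1 12.4 14.8] z 23.0
16 -1 13 x [-4.2  0.   3.8] y [-20.7 -18.8 -15.4] z 23.8
24 1 13 x [-5.6 -2.   4.2] y [10.4 12.1 16.8] z 31.9
24 -1 12 x [-5.7 -2.8  2.2] y [-21.  -18.4 -16.3] z 31.4
32 1 11 x [-3.8 -0.2  4.4] y [10.3 12.6 14.9] z 39.8
32 -1 12 x [-5.3 -2.9  4.6] y [-19.8 -18.5 -15.9] z 40.0
40 1 10 x [-4.9 -2.2  2.4] y [10.1 11.8 14.4] z 47.1
40 -1 10 x [-4.8  1.1  4.7] y [-20.  -18.9 -16.5] z 46.7
48 1 15 x [-5.2 -2.4  4.2] y [ 8.  12.2 15.7] z 55.7
48 -1 13 x [-5.1 -2.9  4.5] y [-20.1 -17.8 -13.7] z 56.0
56 1 13 x [-5.4 -1.9  5.5] y [ 7.8 10.8 13.5] z 62.7
56 -1 13 x [-5.8 -3.   3.4] y [-20.9 -17.8 -13.4] z 63.9
64 1 13 x [-5.4 -3.4  4.1] y [ 7.5 10.2 13.2] z 71.9
64 -1 11 x [-5.2 -0.9  5. ] y [-19.4 -17.6 -14.4] z 71.7
72 -1 3 x [-4.3 -3.2  2.3] y [-17.5 -17.1 -13.3] z 75.0
```

View pics/s20b.png

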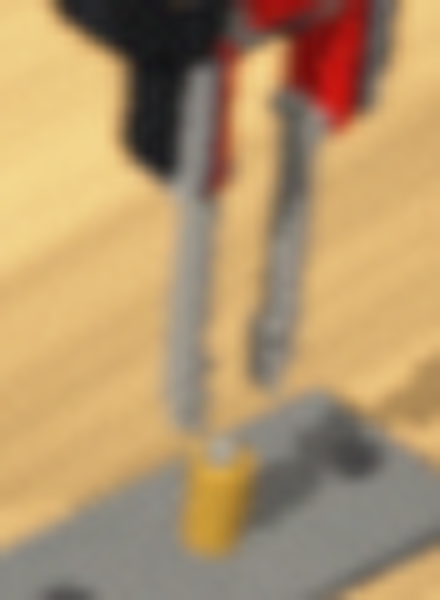

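Request:
step_arm --targets '[[[0.53,0,0,-0.4,-0.5],[0.53,0,0,-0.6,-1],[0.53,0,0,-0.5,-1],[0.53,0,0,0,-1],[0.53,0,0,0,-1],[0.53,0,0,0,-0.04],[0.53,0,0,0,0]]]'

```text
time: 28.43
eef_pos: [0.521, 0.2438, 0.1854]
tcp_rot: [-0.148, 0.989, -0.0, -0.001]
contact_force: [-0.5, 0.1, -1.0]
opening: 0.53
```

```bash
python3 -c "
from h import *
s=info((.5021,-.0211,.185),107.17)"
```

```text
t 28.43 tcp [521.  243.8 185.4] yaw_y 107.06 tilt [-0.06 -0.01] F [-0.5  0.1 -1. ] M [-0.01 -0.03 -0.03] op 0.530 q6 -1.61
shift in tool axes, units of 4cm: [ 2.395 -6.192  0.013] world mm [ -18.9 -264.9   -0.4]
turn units -0.023
```

Request:
step_arm --targets '[[[0.53,0.2,-0.5,0,-0.02],[0.53,0.3,-0.8,0,0],[0.53,0.3,-0.8,0,0],[0.53,0.3,-0.8,0,0],[0.53,0.3,-0.8,0,0],[0.53,0.3,-0.8,0,0],[0.53,0.3,-0.8,0,0],[0.53,0.3,-0.6,0,0],[0.53,0.1,-0.29,0,0],[0.53,0,0,0,0]]]'

```text
time: 29.27
eef_pos: [0.5029, -0.0231, 0.1856]
tcp_rot: [-0.148, 0.989, -0.0, -0.0]
contact_force: [0.0, 1.2, -0.5]
opening: 0.533
```

Request:
step_arm --targets '[[[0.53,0,0,0,0],[0.53,0,0,0,0]]]'

```text
time: 29.43
eef_pos: [0.5031, -0.0201, 0.1857]
tcp_rot: [-0.15, 0.989, 0.0, -0.0]
contact_force: [-0.3, 0.2, -1.3]
opening: 0.534
```

```bash
python3 -c "
from h import *
s=info((.5021,-.0211,.185),107.17)"; python3 tong.py 22 200 60 400 190
```

```text
t 29.43 tcp [503.1 -20.1 185.7] yaw_y 107.28 tilt [-0.03  0.04] F [-0.3  0.2 -1.3] M [-0.01  0.04  0.05] op 0.534 q6 -2.11
shift in tool axes, units of 4cm: [ 0.032 -0.017  0.017] world mm [-1.  -1.  -0.7]
turn units 0.021
tcp [503.2 -19.8 185.8]
0 1 15 x [-5.4 -1.6  4.6] y [12.1 13.2 14.9] z 7.8
8 1 15 x [-5.7 -1.8  4.1] y [12.2 13.4 15.5] z 15.9
8 -1 17 x [-6.2 -3.8  3.3] y [-19.5 -17.6 -15.9] z 15.8
16 1 20 x [-6.  -2.   4.2] y [12.  13.7 16.6] z 23.4
16 -1 14 x [-5.4 -1.4  3.2] y [-18.8 -17.4 -16.2] z 23.8
24 1 17 x [-5.3 -0.8  5.5] y [11.8 13.7 16.4] z 31.8
24 -1 21 x [-6.1 -1.7  4. ] y [-19.3 -17.3 -14.6] z 31.2
32 1 14 x [-5.5 -1.5  2.7] y [12.3 13.7 15.9] z 39.2
32 -1 15 x [-6.  -2.8  4.6] y [-18.8 -17.2 -14.3] z 39.6
40 1 18 x [-5.8 -2.4  3.1] y [11.7 13.1 15.8] z 48.0
40 -1 15 x [-5.7 -2.5  3.2] y [-19.1 -17.7 -15.8] z 47.3
48 1 22 x [-5.1 -1.1  3.3] y [ 7.8 12.2 15.2] z 56.0
48 -1 15 x [-6.6 -3.2  3. ] y [-18.8 -17.4 -15.5] z 55.8
56 1 13 x [-6.  -4.2  1.5] y [ 8.5 11.1 14.9] z 63.5
56 -1 18 x [-5.  -1.2  4.6] y [-18.7 -16.5 -10.2] z 63.8
64 1 15 x [-6.7 -2.   2.8] y [ 9.7 11.  14. ] z 71.1
64 -1 13 x [-6.3 -1.1  4.7] y [-18.  -16.1 -13.3] z 71.3
72 1 4 x [-6.  -1.5  3.3] y [10.8 11.3 11.5] z 74.3
72 -1 5 x [-3.8 -2.3  4.2] y [-16.7 -15.1 -12.3] z 75.0
```

```bash
python3 - <<'E'
from h import *
for i in (5,22):
    c=load('scene',i)
    uv,P=cloud(c,(255,170,330,240));Q=onz(c,uv,.0497)*1000;cen=np.array([503.1,-19.3])
    a=np.radians(17);ex=np.array([np.cos(a),np.sin(a)]);ey=np.array([-np.sin(a),np.cos(a)])
    d=Q[:,:2]-cen;sx=d@ex;sy=d@ey
    ins=(abs(sx)<20)&(abs(sy)<32)
    m=ins&(P[:,2]<.0455);print(i,m.sum(),'stand-frame x',np.percentile(sx[m],[2,50,98]).round(1),'y',np.percentile(sy[m],[2,50,98]).round(1))
    V=c['pixels'][uv[:,1],uv[:,0]].sum(1);
    top=(abs(P[:,2]-.0497)<.003)&(abs(sx)<60)&(abs(sy)<60)&(c['pixels'][uv[:,1],uv[:,0],0]>c['pixels'][uv[:,1],uv[:,0],2]+40)
    r=cv2.minAreaRect(np.float32(Q[top&(abs(sx)<40)&(abs(sy)<50),:2]));print(r)
c=load('scene',22);crop(c,(250,130,340,245),5,'s22')
s=get_state();R=Ro.from_quat(s['tcp_rot']).as_matrix();p=np.array(s['eef_pos'])*1000
for t in((-.8,-.7),): print('apparent tongs',(p+R@np.array([t[0],t[1],0])).round(1))
E
```

```text
5 77 stand-frame x [-5.9  0.8  7.3] y [-20.9  -2.9  16.6]
((504.100341796875, -20.77924346923828), (72.85298156738281, 93.9974594116211), 17.107267379760742)
22 77 stand-frame x [-5.8  1.2  7.5] y [-20.9  -2.9  16. ]
((503.7044372558594, -20.36792755126953), (72.05748748779297, 93.5963134765625), 16.042421340942383)
apparent tongs [504.2 -20.3 185.8]
```

View pics/s22.png

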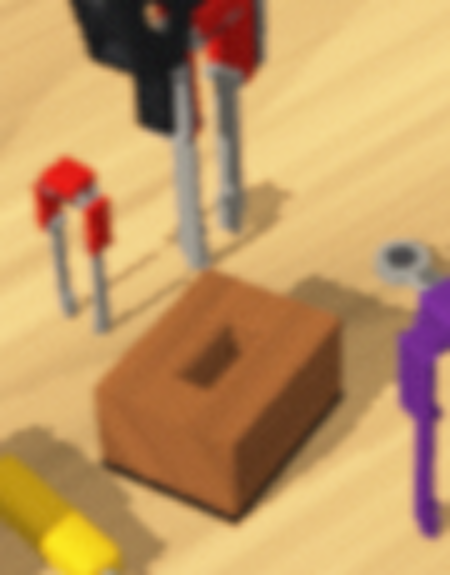

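Request:
step_arm --targets '[[[0.53,0,-0.02,0.3,0],[0.53,0,0,0.4,0],[0.53,0,0,0.4,0],[0.53,0,0,0.3,0],[0.53,0,0,0.05,0],[0.53,0,0,0,0],[0.53,0,0,0,0],[0.53,0,0,0,0]]]'

```text
time: 30.15
eef_pos: [0.5042, -0.0219, 0.1289]
tcp_rot: [-0.15, 0.989, -0.0, 0.001]
contact_force: [0.4, 0.7, -1.2]
opening: 0.534
```

```bash
python3 -c "
from h import *
s=info((.5033,-.0207,.0844),107.17)
c=grab('scene',23);crop(c,(260,160,330,230),8,'s23')"
```

```text
t 30.15 tcp [504.2 -21.9 128.9] yaw_y 107.29 tilt [ 0.11 -0.03] F [ 0.4  0.7 -1.2] M [-0.01  0.04 -0.03] op 0.534 q6 -2.12
shift in tool axes, units of 4cm: [0.015 0.036 1.114] world mm [ -0.9   1.2 -44.5]
turn units 0.023
```

View pics/s23.png

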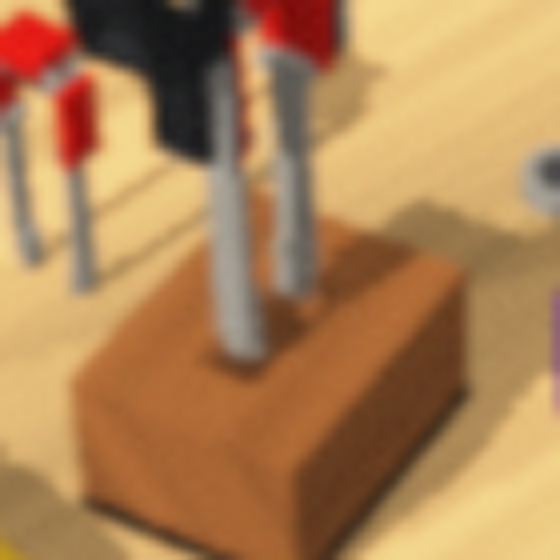

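Request:
step_arm --targets '[[[0.53,0.02,0.025,0,0],[0.53,0,0,0,0],[0.53,0,0,0.05,0],[0.53,0,0,0.05,0],[0.53,0,0,0.05,0],[0.53,0,0,0.05,0],[0.53,0,0,0.05,0],[0.53,0,0,0,0]]]'

```text
time: 30.87
eef_pos: [0.5019, -0.021, 0.1172]
tcp_rot: [-0.15, 0.989, 0.0, -0.001]
contact_force: [-0.7, -0.4, -1.6]
opening: 0.532
```

```bash
python3 -c "
from h import *
s=info((.5033,-.0207,.0844),107.17)
c=grab('scene',24);crop(c,(260,160,330,230),8,'s24')"
```

```text
t 30.87 tcp [501.9 -21.  117.2] yaw_y 107.27 tilt [-0.07  0.02] F [-0.7 -0.4 -1.6] M [-0.01 -0.05 -0.02] op 0.532 q6 -2.12
shift in tool axes, units of 4cm: [-0.036 -0.003  0.821] world mm [  1.4   0.3 -32.8]
turn units 0.019
```

View pics/s24.png

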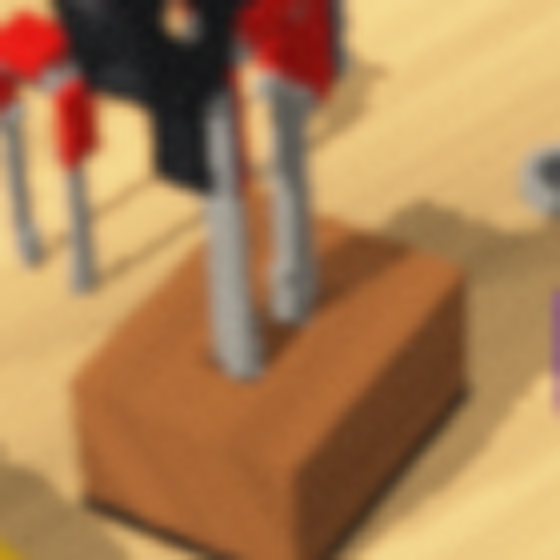

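Request:
step_arm --targets '[[[0.53,-0.02,0,0,0],[0.53,0,0,0.05,0],[0.53,0,0,0.05,0],[0.53,0,0,0.07,0],[0.53,0,0,0.07,0],[0.53,0,0,0.07,0],[0.53,0,0,0.05,0],[0.53,0,0,0,0]]]'

```text
time: 31.58
eef_pos: [0.5027, -0.0208, 0.1028]
tcp_rot: [-0.15, 0.989, 0.0, -0.001]
contact_force: [-0.2, 0.5, -0.9]
opening: 0.535
```

```bash
python3 -c "
from h import *
s=info((.5033,-.0207,.0844),107.17)"
```

```text
t 31.58 tcp [502.7 -20.8 102.8] yaw_y 107.27 tilt [-0.07  0.02] F [-0.2  0.5 -0.9] M [-0.04  0.03  0.01] op 0.535 q6 -2.12
shift in tool axes, units of 4cm: [-0.016 -0.004  0.461] world mm [  0.6   0.1 -18.4]
turn units 0.02
```

Request:
step_arm --targets '[[[0.53,0,0,0.05,0],[0.53,0,0,0.07,0],[0.53,0,0,0.07,0],[0.53,0,0,0.07,0],[0.53,0,0,0.05,0],[0.53,0,0,0.04,0],[0.53,0,0,0.02,0],[0.53,0,0,0,0]]]'

```text
time: 32.25
eef_pos: [0.503, -0.0208, 0.0885]
tcp_rot: [-0.15, 0.989, 0.0, -0.0]
contact_force: [-0.5, 0.7, -0.5]
opening: 0.534
```

```bash
python3 -c "
from h import *
s=info((.5033,-.0207,.0844),107.17)"
```

```text
t 32.25 tcp [503.  -20.8  88.5] yaw_y 107.27 tilt [-0.03  0.01] F [-0.5  0.7 -0.5] M [0.05 0.03 0.05] op 0.534 q6 -2.12
shift in tool axes, units of 4cm: [-0.009  0.001  0.103] world mm [ 0.3  0.1 -4.1]
turn units 0.02
```

Request:
step_arm --targets '[[[0.53,0,0,0.02,0],[0.53,0,0,0.02,0],[0.53,0,0,0.01,0],[0.53,0,0,0.01,0],[0.53,0,0,0,0]]]'

```text
time: 32.67
eef_pos: [0.5031, -0.0209, 0.0863]
tcp_rot: [-0.15, 0.989, 0.0, -0.0]
contact_force: [0.1, 0.7, -0.8]
opening: 0.532
```

Request:
step_arm --targets '[[[0.53,0,0,0.01,0],[0.53,0,0,0.01,0],[0.53,0,0,0,0]]]'

```text
time: 32.92
eef_pos: [0.5031, -0.0209, 0.0855]
tcp_rot: [-0.15, 0.989, 0.0, -0.0]
contact_force: [0.4, -0.4, -1.2]
opening: 0.528
```

Request:
step_arm --targets '[[[0.53,0,0,0.01,0],[0.53,0,0,0,0]]]'

```text
time: 33.08
eef_pos: [0.5031, -0.0209, 0.0851]
tcp_rot: [-0.15, 0.989, 0.0, -0.0]
contact_force: [0.1, -0.3, -1.4]
opening: 0.528
```

```bash
python3 -c "
from h import *
s=info((.5033,-.0207,.0844),107.17)"
```

```text
t 33.08 tcp [503.1 -20.9  85.1] yaw_y 107.27 tilt [-0.01 -0.  ] F [ 0.1 -0.3 -1.4] M [-0.01 -0.01 -0.02] op 0.528 q6 -2.12
shift in tool axes, units of 4cm: [-0.007  0.002  0.018] world mm [ 0.2  0.2 -0.7]
turn units 0.02
```

Request:
step_arm --targets '[[[0.53,0,0,0.01,0],[0.53,0,0,0,0]]]'

```text
time: 33.25
eef_pos: [0.5031, -0.0208, 0.0847]
tcp_rot: [-0.15, 0.989, 0.0, -0.0]
contact_force: [-0.5, -0.5, -1.5]
opening: 0.528
```

Request:
step_arm --targets '[[[0.53,0,0,0.01,0],[0.53,0,0,0,0]]]'

```text
time: 33.42
eef_pos: [0.5032, -0.0209, 0.0845]
tcp_rot: [-0.15, 0.989, -0.0, 0.0]
contact_force: [0.0, -0.1, -0.1]
opening: 0.529
```

Request:
step_arm --targets '[[[0.53,0,0,0.01,0],[0.53,0,0,0,0]]]'

```text
time: 33.58
eef_pos: [0.5034, -0.0208, 0.0844]
tcp_rot: [-0.15, 0.989, 0.0, 0.0]
contact_force: [-0.1, 0.8, 0.6]
opening: 0.529
```

```bash
python3 -c "
from h import *
s=info((.5033,-.0207,.0844),107.17)"
```

```text
t 33.58 tcp [503.4 -20.8  84.4] yaw_y 107.26 tilt [0.02 0.01] F [-0.1  0.8  0.6] M [0.09 0.16 0.02] op 0.529 q6 -2.12
shift in tool axes, units of 4cm: [ 0.     0.004 -0.001] world mm [-0.1  0.1  0. ]
turn units 0.019
```

Request:
step_arm --targets '[[[0.535,0,0,0,0],[0.54,0,0,0,0],[0.55,0,0,0,0],[0.56,0,0,0,0],[0.58,0,0,0,0],[0.6,0,0,0,0],[0.65,0,0,0,0],[0.7,0,0,0,0],[0.75,0,0,0,0],[0.75,0,0,0,0]]]'

```text
time: 34.42
eef_pos: [0.5031, -0.0209, 0.0839]
tcp_rot: [-0.15, 0.989, -0.0, -0.0]
contact_force: [0.2, 0.7, 0.3]
opening: 0.749
```

```bash
python3 -c "
from h import *
s=info((.5033,-.0207,.0844),107.17)
c=grab('scene',25);crop(c,(240,120,340,230),5.4,'s25')"
```

```text
t 34.42 tcp [503.1 -20.9  83.9] yaw_y 107.27 tilt [-0. -0.] F [0.2 0.7 0.3] M [-0.02 -0.01  0.02] op 0.749 q6 -2.12
shift in tool axes, units of 4cm: [-0.006  0.004 -0.012] world mm [0.2 0.2 0.5]
turn units 0.021
```

View pics/s25.png

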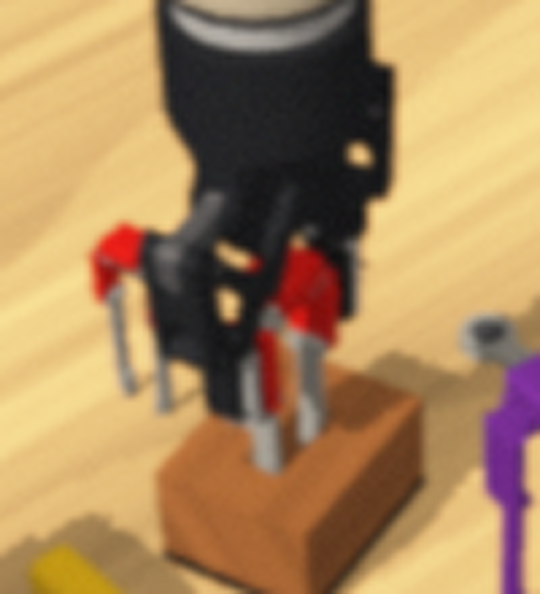

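Tongs free and standing. Retreat straight up, then away for a final look.

Request:
step_arm --targets '[[[0.75,0,0,-0.1,0],[0.75,0,0,-0.3,0],[0.75,0,0,-0.5,0],[0.75,0,0,-0.7,0],[0.75,0,0,-0.7,0],[0.75,0,0,-0.7,0],[0.75,0,0,-0.5,0],[0.75,0,0,-0.2,0]]]'

```text
time: 35.13
eef_pos: [0.505, -0.0213, 0.2374]
tcp_rot: [-0.15, 0.989, -0.002, 0.004]
contact_force: [0.8, 0.3, -0.3]
opening: 0.751
```

Request:
step_arm --targets '[[[0.75,0,0.4,0,0],[0.75,0,0.8,0,0],[0.75,0,0.9,0,0],[0.75,0,0.9,0,0],[0.75,0,0.9,0,0],[0.75,0,0.9,0,0],[0.75,0,0.9,0,0],[0.75,0,0.9,0,0],[0.75,0,0.9,0,0],[0.75,0,0.9,0,0]]]'

```text
time: 35.97
eef_pos: [0.4021, 0.3014, 0.2318]
tcp_rot: [-0.15, 0.989, -0.0, -0.0]
contact_force: [0.2, 0.1, -0.1]
opening: 0.75
```

Request:
step_arm --targets '[[[0.75,0,0.9,0,0],[0.75,0,0.9,0,0],[0.75,0,0.9,0,0],[0.75,0,0.6,0,0],[0.75,0,0.3,0,0],[0.75,0,0,0,0],[0.75,0,0,0,0]]]'

```text
time: 36.55
eef_pos: [0.3605, 0.437, 0.2315]
tcp_rot: [-0.151, 0.989, -0.001, -0.0]
contact_force: [0.1, 0.2, 1.0]
opening: 0.752
```

```bash
python3 - <<'E'
from h import *
info()
for n in('top','scene'):
    c=grab(n,30);cv2.imwrite(f'pics/{n}30.png',c['pixels'][:,:,::-1])
a=load('top',30);b=load('scene',30);crop(a,(165,205,250,265),9,'tc30');crop(b,(345,130,415,190),10,'sc30')
uv,P=cloud(a,(190,215,225,250));m=(P[:,2]>.03)&(P[:,2]<.06)
print('top pts near pin z>30:',m.sum(),np.percentile(P[m,2]*1000,[10,50,90,98]).round(1),np.median(P[m],0)*1000)
E
sed -i 's/load(n,0)/load(n,30)/' m.py; python3 m.py
```

```text
t 36.55 tcp [360.5 437.  231.5] yaw_y 107.32 tilt [-0.03 -0.08] F [0.1 0.2 1. ] M [0.03 0.02 0.01] op 0.752 q6 -1.17
top pts near pin z>30: 53 [33.3 35.6 40.7 43.6] [519.43388444 239.52207687  35.64034452]
top
standtop 1263 c [499.9 -21. ] size [70.  90.2] ang 17.1 zmed 50.4
cross 192 c [501.8 -23.2] size [23.8 26.1] ang 17.5 zmed 140.1
redall 231 c [501.7 -23.1] size [23.7 46.5] ang 17.0 zmed 139.7
housetop 1698 c [ 481.6 -228.1] size [ 69.2 101.2] ang 2.5 zmed 75.5
carrier 1647 c [534.6 239. ] size [130.9  90.8] ang 84.4 zmed 10.2
pin 64 c [520.2 239.9] size [15.3 14.5] ang 38.0 zmed 35.4
smallred 81 c [405.3 -21.4] size [24.9 14.7] ang 11.0 zmed 92.4
scene
standtop 836 c [503.  -20.2] size [73.3 93.6] ang 17.2 zmed 49.7
cross 125 c [506.  -22.7] size [24.4 27. ] ang 21.2 zmed 139.1
redall 335 c [506.1 -22.6] size [24.1 47.5] ang 15.0 zmed 122.2
housetop 1393 c [ 483.2 -227.2] size [ 75.9 101.9] ang 1.9 zmed 74.7
carrier 761 c [521.8 243.2] size [132.9  62.5] ang 85.3 zmed 9.8
pin 57 c [521.3 242.6] size [14.9 18.4] ang 29.7 zmed 32.3
smallred 117 c [404.9 -21.9] size [35.1 15.6] ang 7.9 zmed 81.6
```

View pics/scene30.png

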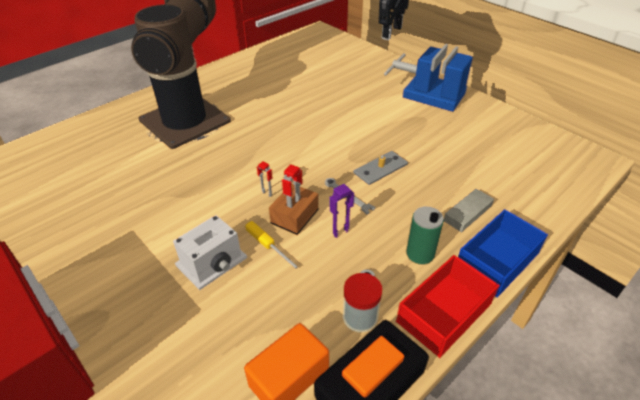

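View pics/sc30.png

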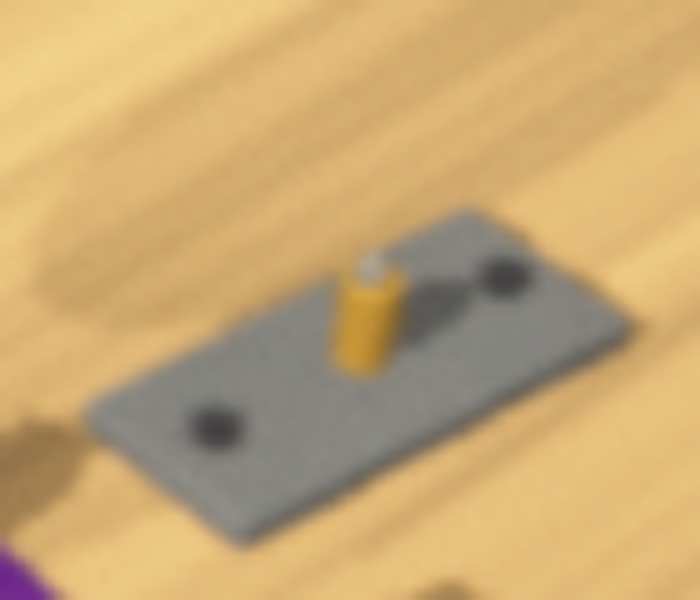

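View pics/top30.png

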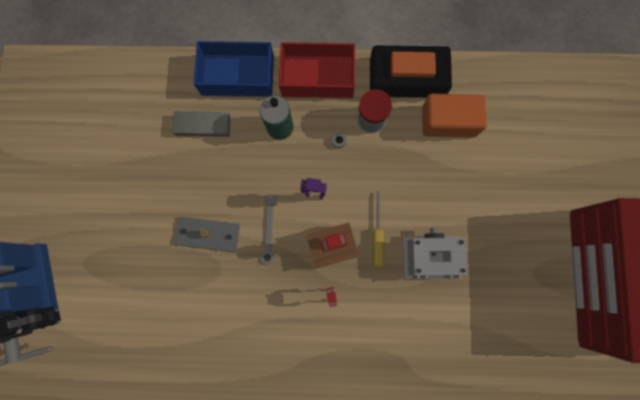

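```bash
python3 -c "
from plant import *
print(sign_off())"
```

```text
the job is handed in; nothing more can be done
None
```

I handed the job in after about 37 s of the 64 s allowed. The brass spacer is on the carrier pin, bearing on the shims. The larger red tongs stand free in their wooden stand.

- **Pull:** I gripped the spacer through the tongs at 35 N (the crush limit is 48 N at each pad). It came out of the pocket with a wrist force reading of about 8 N.
- **Press:** I went down the pin in small steps. The spacer stopped dead with its lower end about 20 mm above the bench. I then raised the force to about 11–12 N, under the 15 N limit, and let go.
- **Last checks:**
  - The top camera puts the spacer's upper end at 35.6 mm. The stop implies about 36 mm, with roughly 4 mm of shims. The pin tip shows above the spacer.
  - The tongs' crosshead is at 140 mm, the same height as at the start, about 2–3 mm from its first position but inside the well. They touched the stand floor with about 2 N.
  - The bystanders look unmoved, and the arm is clear with no contact force.

**What disagreed:**
- I felt almost no vertical force where the sprung ball should have resisted with 4–10 N, only up to about 3 N each way sideways. I judged the spacer home from the hard stop and its height, not from passing the ball.
- The two cameras differed by 2–3 mm, and the pin turned out to be 1–2 mm from where I had estimated. I corrected for both by the sideways force.
- The tongs also slipped about 1.5 mm in the fingers along their x. I allowed for that when putting them back.

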